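Dispense the tall capacitors and aim the inspection camera

ROBOT

A 7-joint arm with a two-finger parallel gripper is mounted at the origin on the work surface. World frame = base frame: x ahead of the robot, y to its left, z up, the work surface at z = 0. Lengths are in m, angles in rad, forces in N, time in s.
With the tool pointing down it reaches from about 0.35 to 0.9 m from the base axis. Payload 8.1 kg.
Tool frame: the origin (TCP) lies between the finger pads; the fingertips stand 22 mm ahead of it and the grasp point (between the pads) lies 3 mm ahead of it (arm.tip_reach is the distance from the TCP to the fingertips, in m); z points along the fingers, y is the line along which they close (so a half turn about z gives the same grasp; the last joint's range is limited). The gripper opens to 92 mm and grips with 3 to 60 N. Pads are 19 mm wide; open, the fingers measure 130 mm over their backs; the gripper's body (75 mm by 190 mm) begins 47 mm behind the grasp point.
Start: joints at [-1.312, 0.434, 0.025, 1.573, -0.012, 1.134, -0.075], TCP at [0.221, 0.585, 0.249] pointing down, gripper open.
Joint ranges: [-2.62, 2.62], [-0.44, 2.09], [-1.27, 1.32], [0.08, 2.57], [-1.32, 4.46], [0.12, 2], [-2.74, 2.74]. Speed limits (rad/s): [2.22, 2.22, 3.01, 3.01, 3.14, 3.14, 3.14].

INTERFACE

Orientations are given as a rotation vector (axis times angle).
In Python, from cell import telemetry, vision, job, arm gives the robot as it stands. The module is installed in compiled form; this text tells all that it offers.
- The arm moves only by the shell command python3 -m creep 'ROWS' [FORCE]. ROWS is text: rows parted by semicolons, each of 7 numbers parted by spaces: the finger opening in cm, from 0 to 9.18, then the shift along the tool's x, y, z in cm, then the turn, a rotation vector about the tool's x, y, z in degrees. A call has 1 to 5 rows; each row is the pose to reach, as a shift and turn from the pose commanded when the call began, along the tool's axes at that moment; what a row does not reach only later rows make up. A row lasts 1/8 s, in which the tool goes at most 62.5 mm and 10.7 degrees, less where a joint would pass 70% of its speed; a pose out of reach is approached as far as the arm can. A call with a gripper value outside its range is refused whole. The fingers move at their own pace and stop on an object; FORCE is the grip in N (left out, the last holds). Time passes only in rows, so rows that repeat a pose let the fingers close. It gives the time, the measured TCP pose, the force, the opening and the grip force at its end, in the units of the state.
- telemetry.observe(): the state, without advancing time (a new reading comes with each control period).
- vision.get_image(name): name is "side" or "top" or "wrist"; returns the picture (384x512x3 uint8, red, green, blue); there is no depth.
- vision.camera_info(name): a dict with "fov_y" (degrees; the focal length in pixels is half the picture's height over the tangent of half this angle, whatever the lens; pixels are square), "cx", "cy" (the principal point, pixels), "extrinsics" (4x4, takes a point from camera to world coordinates). Camera axes: x right, y down, z forward; pixel columns grow to the right and rows downward; lengths in m; the calibration is good to about 2 mm. A picture is of the moment at which its call begins: read the wrist's pose just before it. camera_info takes no time and is no camera call; for the wrist camera it gives the pose at the moment of the call.
- job.sign_off(): hands the job in; it is judged then, once.
The state is a dict: "clock": time; "joints": joint angles; "dq": joint speeds; "joint_efforts": joint torques, N m; "position": TCP position; "ee_rot": TCP orientation; "force": force on the tool from outside, world axes, zero at the start; "ft_torque": the same for the moment, N m; "width": opening from 0.0 (shut) to 1.0 (fully open); "gripper_force": force on a finger pad.
Only numpy, scipy, OpenCV 4.12 (cv2) and the standard library are available. Lean on these libraries where they do the work, as an engineer would, in place of code of your own. Each camera call takes 0.05 s, during which the arm holds its last target. There are 200 camera calls.

TASK

Put the tray under the turret's spout, then dispense every tall capacitor into it: turn the wheel by its crank until a tall one stands over the gate and tip it out with the gate's lever, without touching any capacitor in the wheel; the short ones stay in the wheel. Leave the tray standing under the spout, the gate shut, and finally aim the inspection camera's lens at the middle of the tray's floor. Do not shift the spool, the jar or the meter.

Things in the scene. Friction and masses are not known exactly. Their poses are not given: they have to be found in the camera images.
- turret: Fixed turret: square grey deck, 212 mm wide, top at 160 mm. Origin on the bench under the wheel's axis, z up. A fence (radius 100 mm, 22 mm high) rings the deck, open only at the spout, along local -y; the lever is on the local -x side. A pocket is over the gate when it lies along local -y from the axis (within 5 degrees). Tray place: turret's yaw, tray_mid 190 mm from the axis along local -y.
- wheel: White star wheel, turns either way without stops about the vertical axis, light friction, stays where left. Origin on the axis at deck height (160 mm), z up. Six pockets 42 mm wide, open outward, at 0, 60, 120, 180, 240, 300 degrees from its local x; parts stand in them on the deck, centres 68 to 80 mm from the axis, and are pushed round. Tall capacitors' tops are at 222 mm.
- crank (a point): Middle (26 mm above the foot) of the wheel's upright crank post: black cylinder 18 mm thick, 50 mm tall, free all round, 50 mm from the wheel's axis at 30 degrees from the wheel's local x, on a raised arm (arm's top at 256 mm, post's top at 306 mm above the bench). Held from above and led round the axis it turns the wheel with some 5 N.
- gate (a joint): Tipping gate, rad: 0 shut (level, flush with the deck), 0.78 fully tipped down and out. Steel flap 60 mm wide, the floor under the pocket at the spout, hinged across the turret 46 mm from the axis at deck height, reaching out 120 mm as a spout with low sides and a 3 mm sill. A spring (0.26 Nm shut, 0.42 Nm tipped) shuts it when let go. Fully tipped, what stands on it topples and slides out.
- lever_pad (a point): Top of the black press pad (36 by 34 mm) on the end of the gate's lever, beside the deck; pressing it down tips the gate. The lever is 90 mm long from the hinge line, parallel to the spout, its pad 190 mm above the bench when the gate is shut and about 120 mm when it is fully tipped; 3 to 5 N.
- spout_tip (a point): Middle of the outer end of the gate's spout, on its upper face; 166 mm from the wheel's axis and 160 mm high when shut, about 132 mm out and 75 mm high when fully tipped.
- tray: Loose grey open tray, outside 140 mm (local x) by 160 mm (local y), walls 40 mm high, walls and floor 5 mm thick, about 0.35 kg. Origin under its centre, z up. Its grip is at the local -y end; the local +y end belongs under the spout.
- tray_mid (a point): Centre of the tray's inner floor.
- tray_grip (a point): Point 50 mm above the bench on the tray's grip, an upright tab 12 mm thick (local y), 50 mm wide (local x), top at 62 mm, 86 mm from the tray's centre at its local -y end. The tray can be dragged by it.
- cam_pan (a joint): Swivel of the inspection camera about its upright column, rad, counter-clockwise from above positive, 0 = camera looks along the stand's local x; range -1.2 to 1.2; stiff, stays where left (0.15 Nm).
- cam_tilt (a joint): Tilt of the camera head, rad, 0 = level, positive = looking down; range -0.15 to 1.05; stiff, stays where left (0.2 Nm).
- stand: Fixed camera stand: round foot 100 mm in diameter with an upright column. Origin under the column, z up; its local x is where the camera looks at swivel 0.
- cam_pivot (a point): Where the swivel axis and the tilt axis cross, in the middle of the white camera head (60 x 46 x 44 mm), 200 mm above the bench.
- cam_lens (a point): Front of the camera's black lens barrel, 60 mm ahead of the pivot. Its x axis is the viewing direction (through the pivot), y to the camera's left, z the camera's up.
- cam_ball (a point): Centre of the black ball, 28 mm in diameter, on the end of the camera's handle bar (10 mm thick), 95 mm straight behind the pivot. Moving it swivels and tilts the head.
- spool: Bystander: solder spool, 60 mm in diameter, 56 mm high, standing.
- jar: Bystander: flux jar, 60 mm in diameter, 75 mm high, standing.
- meter: Bystander: yellow multimeter, 90 x 170 x 35 mm, lying on its back.
- tall1: Tall capacitor: upright grey can 36 mm in diameter, 62 mm tall, about 0.09 kg, origin at its centre, z along the can; stands in one of the wheel's pockets at the start (three or all four of them are present).
- tall2: Tall capacitor: upright grey can 36 mm in diameter, 62 mm tall, about 0.09 kg, origin at its centre, z along the can; stands in one of the wheel's pockets at the start (three or all four of them are present).
- tall3: Tall capacitor: upright grey can 36 mm in diameter, 62 mm tall, about 0.09 kg, origin at its centre, z along the can; stands in one of the wheel's pockets at the start (three or all four of them are present).
- tall4: Tall capacitor: upright grey can 36 mm in diameter, 62 mm tall, about 0.09 kg, origin at its centre, z along the can; stands in one of the wheel's pockets at the start (three or all four of them are present).
- short1: Short capacitor: like the tall ones (36 mm in diameter) but only 32 mm tall, 0.05 kg, origin at its centre; stands in one of the wheel's pockets.
- short2: Short capacitor: like the tall ones (36 mm in diameter) but only 32 mm tall, 0.05 kg, origin at its centre; stands in one of the wheel's pockets.

How it is judged:
By the outcome, as a careful person would: the job done as asked, in the order asked, and still so for the second after the job is handed in, with the robot touching nothing.
Of tall1, tall2, tall3, tall4 only 3 to 4 are there at a start; the rules pass over those that are not, and their reading is None.
At some moment in a run one of tray may be knocked a few centimetres aside while the robot is not near it.
Once in a run the grip may slacken for a moment while it holds something.
It also fails if it takes over 210 s, if anything falls off the work surface, if the arm or the gripper's body presses on something with over 40 N, if the wrist force passes 120 N, or if a joint passes its speed limit or range.

## Working session

There is one attempt and no reset: what is moved stays moved. The work goes in short steps, Python scripts to look and compute and a shell command to move; the robot and the scene stay as the last step left them, time stands still between calls to the robot, and variables do not carry over. Pictures are saved under pics/ and viewed, at most 14 in all, crops included, and the job is handed in when it is done.

```bash
mkdir -p pics; cat > h.py <<'E'
import numpy as np, cv2
from cell import telemetry, vision, job, arm
from scipy.spatial.transform import Rotation as R
def K(i): 
    f=192/np.tan(np.radians(i['fov_y'])/2); return f,i['cx'],i['cy']
def ray(i,u,v):
    f,cx,cy=K(i); E=np.array(i['extrinsics']); d=E[:3,:3]@np.array([(u-cx)/f,(v-cy)/f,1]); return E[:3,3],d/np.linalg.norm(d)
def atz(i,u,v,z):
    o,d=ray(i,u,v); return o+d*(z-o[2])/d[2]
def proj(i,p):
    f,cx,cy=K(i); E=np.array(i['extrinsics']); q=E[:3,:3].T@(np.array(p)-E[:3,3]); return np.array([cx+f*q[0]/q[2],cy+f*q[1]/q[2]])
def tri(L):
    A=0;b=0
    for i,u,v in L:
        o,d=ray(i,u,v);P=np.eye(3)-np.outer(d,d);A=A+P;b=b+P@o
    x=np.linalg.solve(A,b); return x,[np.round(proj(i,x)-[u,v],1) for i,u,v in L]
def snap(n,fn):
    i=vision.camera_info(n); im=vision.get_image(n); cv2.imwrite('pics/'+fn,im[:,:,::-1]); return i,im
def move_to(p,yaw=None):
    "shift (cm) in tool axes to put TCP at p"
    s=telemetry.observe(); r=R.from_rotvec(s['ee_rot']); return r.inv().apply(np.array(p)-s['position'])*100
E
python3 - <<'E'
from h import *
import json
for n in ['side','top','wrist']:
    i,im=snap(n,n+'0.png'); print(n,i['fov_y'],i['cx'],i['cy'],np.round(i['extrinsics'],3).tolist())
a=cv2.imread('pics/side0.png');b=cv2.imread('pics/top0.png')
print(a.shape); s=telemetry.observe(); print(s, arm.tip_reach)
E
```

```text
side 50.31656786640387 252.31570439250055 191.59207355323878 [[-0.994, -0.037, 0.106, 0.441], [-0.11, 0.499, -0.86, 1.058], [-0.021, -0.866, -0.5, 0.812], [0.0, 0.0, 0.0, 1.0]]
top 53.95856617686112 254.59344128974203 186.42634868271028 [[-0.03, -0.988, 0.151, 0.448], [-0.999, 0.034, 0.025, 0.002], [-0.03, -0.15, -0.988, 1.156], [0.0, 0.0, 0.0, 1.0]]
wrist 62.405178271862304 252.5368454939072 192.24115574739358 [[0.354, 0.898, 0.26, 0.152], [0.935, -0.339, -0.1, 0.611], [-0.001, 0.279, -0.96, 0.383], [0.0, 0.0, 0.0, 1.0]]
(384, 512, 3)
{'clock': 0.15, 'joints': array([-1.31161277,  0.43501533,  0.02495662,  1.57385425, -0.01159153,
        1.13399432, -0.07511263]), 'dq': array([-0.00292716, -0.00281854, -0.00038854, -0.00244649, -0.00034387,
        0.00011306,  0.0005542 ]), 'joint_efforts': array([ 2.12903091e-03, -6.68265939e+01,  9.86050665e-01, -3.14693320e+01,
       -6.05378766e-02,  3.95687437e-02,  1.40019761e-04]), 'position': array([0.22112597, 0.58420735, 0.2481677 ]), 'ee_rot': array([-5.65270944e-01, -3.09021685e+00,  1.76241783e-03]), 'force': array([-0.38468608, -0.66392783,  0.48008631]), 'ft_torque': array([-0.04769009,  0.06111661, -0.00594104]), 'gripper_force': 0.0, 'width': 0.9963298158939586} 0.022
```

View pics/top0.png

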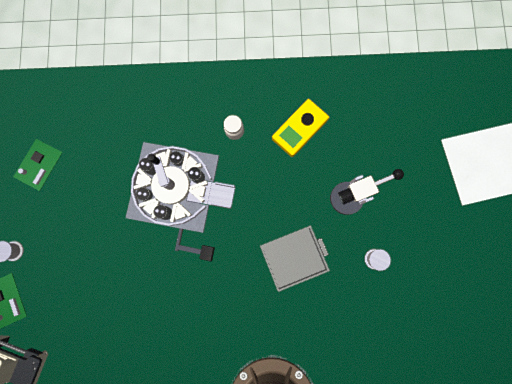

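View pics/side0.png

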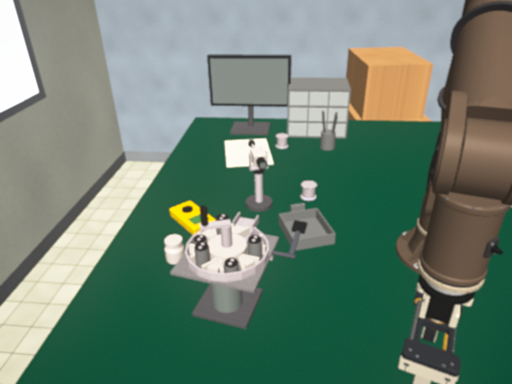

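The top view shows the turret at (170,185) with the spout pointing right (world -y), the lever pad at (206,253), the tray at (295,258) with its grip at (323,247), the camera at (362,188) with its ball at (398,174), and bystanders at (233,125), (300,127) and (377,260). The side view shows the same layout. I'll enlarge them.

```bash
python3 - <<'E'
import cv2
a=cv2.imread('pics/top0.png')[135:300,120:420]; b=cv2.imread('pics/side0.png')[130:330,160:360]
# top crop scaled x2.667 horizontally ->800x440 
cv2.imwrite('pics/c1.png',cv2.resize(a,(800,440),interpolation=cv2.INTER_CUBIC))
cv2.imwrite('pics/c2.png',cv2.resize(b,(600,600),interpolation=cv2.INTER_CUBIC))
E
```

```text
(no output)
```

View pics/c1.png

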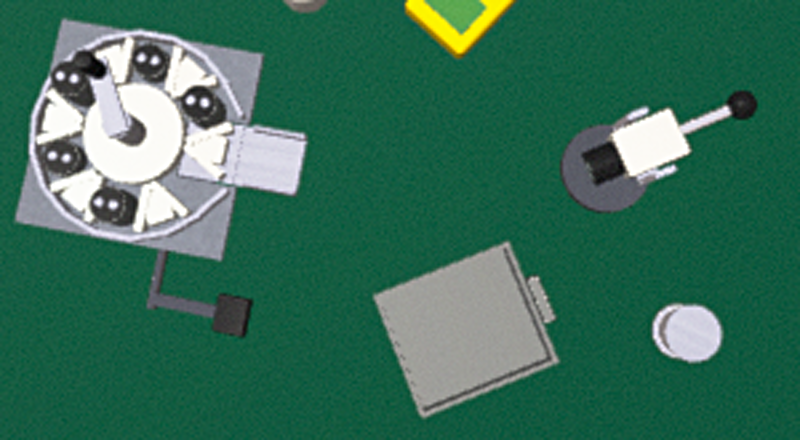

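View pics/c2.png

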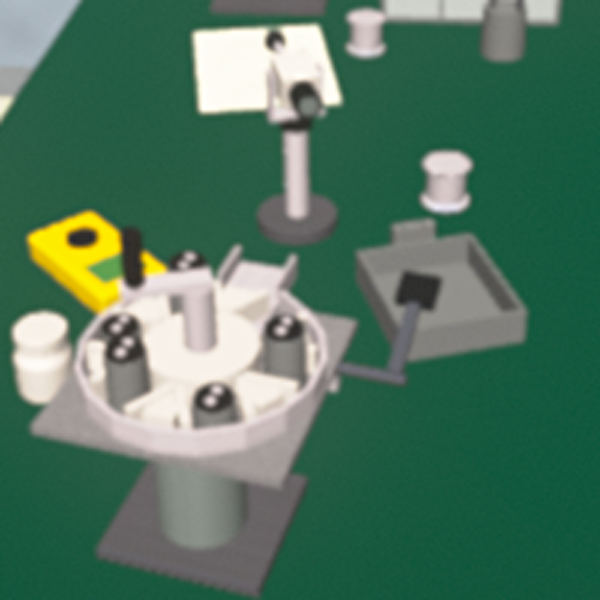

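The top crop shows five parts in the wheel, at crop (150,62), (203,105), (68,80), (62,158) and (113,207). The pocket near (185,180) is empty. The side crop shows the post at (132,258), the pad at (418,290), the ball at (275,38) and the grip at (413,233). Next I'll triangulate these and test each part as tall or short.

```bash
cat > m1.py <<'E'
from h import *
T=vision.camera_info('top');S=vision.camera_info('side')
t=lambda x,y:(T,120+(x+.5)*.375-.5,135+(y+.5)*.375-.5); s=lambda x,y:(S,160+x/3,130+y/3)
E
python3 - <<'E'
from m1 import *
np.set_printoptions(precision=3,suppress=True)
for n,a,b in [('ball',(741,104),(275,38)),('pad',(232,315),(418,290)),('posttop',(85,58),(131,233)),('grip',(543,299),(413,225))]:
    print(n,*tri([t(*a),s(*b)]))
C=np.array([atz(*t(*p),.16) for p in [(62,18),(262,53),(222,260),(16,220)]]); c=C.mean(0); print('deck',C[:,:2].tolist(),c)
print([np.linalg.norm(C[i]-C[i-1]) for i in range(4)])
e=(C[1]-C[0])+(C[2]-C[3]); print('spout dir deg',np.degrees(np.arctan2(e[1],e[0])))
e=(C[3]-C[0])+(C[2]-C[1]); print('lever dir deg',np.degrees(np.arctan2(e[1],e[0])))
for p in [(150,62),(203,105),(68,80),(62,158),(113,207)]:
    for z in (.222,.192):
        q=atz(*t(*p),z); d=q-c; v=proj(S,q); print(p,z,'r',np.hypot(d[0],d[1]),'ang',np.degrees(np.arctan2(d[1],d[0])),'side crop',(v[0]-160)*3,(v[1]-130)*3)
print('tray rim',[atz(*t(*p),.04)[:2] for p in [(375,295),(507,242),(557,361),(423,416)]])
print('stand',atz(*t(605,168),.01),'pivot?',atz(*t(650,143),.222))
for n,p,z in [('jar',(304,0),.075),('meter',(460,50),.035),('spool',(690,333),.056)]: print(n,atz(*t(*p),z))
print('meter corners',[atz(T,*p,.035)[:2] for p in [(313,98),(330,115),(291,156),(272,140)]], 'jar',atz(T,233,123,.075))
E
```

```text
ball [ 0.612 -0.335  0.212] [array([0. , 0.4]), array([-0.3, -0. ])]
pad [0.43  0.154 0.184] [array([0. , 0.3]), array([-0.2, -0. ])]
posttop [0.657 0.263 0.301] [array([0.1, 0.6]), array([-0.6, -0.1])]
grip [ 0.434 -0.162  0.055] [array([0. , 0.2]), array([-0.2, -0. ])]
deck [[0.7364113382242927, 0.33033089044488245], [0.6918545600941237, 0.12421743047064611], [0.4836640545893324, 0.1669732063004136], [0.5297156756294206, 0.3735516255627708]] [0.61  0.249 0.16 ]
[np.float64(0.21116611678880656), np.float64(0.21087452397075432), np.float64(0.21253550985457903), np.float64(0.21164922656450721)]
spout dir deg -102.38307466589939
lever dir deg 168.29235740810918
(150, 62) 0.222 r 0.06613918417499824 ang -21.7837266179382 side crop 129.51192409126153 287.06883239475235
(150, 62) 0.192 r 0.07076351633179817 ang -14.23438056641163 side crop 122.32273191398542 320.46872486887366
(203, 105) 0.222 r 0.07732749076267101 ang -76.71436515054592 side crop 190.7300876087978 256.32891392273075
(203, 105) 0.192 r 0.07360857937545565 ang -71.34638068545412 side crop 185.1404320164839 287.822193399052
[... 336 characters left out ...]
192 r 0.07296722459368524 ang 109.37596783044616 side crop 214.30087153317976 391.5905643099103
(113, 207) 0.222 r 0.07713385492922349 ang 172.5028943274568 side crop 287.67754656202396 319.32588893421433
(113, 207) 0.192 r 0.07596972439338236 ang 166.04563998330013 side crop 283.89998925851467 355.019006451703
tray rim [array([0.445, 0.019]), array([ 0.498, -0.128]), array([ 0.368, -0.176]), array([ 0.315, -0.029])]
stand [ 0.58  -0.247  0.01 ] pivot? [ 0.578 -0.244  0.222]
jar [0.771 0.087 0.075]
meter [ 0.718 -0.087  0.035]
spool [ 0.395 -0.316  0.056]
meter corners [array([ 0.891, -0.159]), array([ 0.834, -0.208]), array([ 0.71 , -0.083]), array([ 0.762, -0.027])] jar [0.807 0.088 0.075]
```

Talls stand at about -73°, 47° and 167°, shorts at -13° and 107°, and the pocket at -133° is empty. The gate direction is about -102°. I'll write a move planner and go for the tray grip.

```bash
cat >> h.py <<'E'
np.set_printoptions(precision=3,suppress=True)
C0=np.array([.610,.249]); D=np.radians(-102.1); SP=np.array([np.cos(D),np.sin(D)]); LV=np.array([np.cos(D-np.pi/2),np.sin(D-np.pi/2)])
def go(*tg):
    "tg: (p, tool-y world azimuth deg or None); prints rows relative to the present pose, chaining targets"
    s=telemetry.observe(); r=R.from_rotvec(s['ee_rot']); print('tcp',s['position'],'clock',s['clock'],'F',s['force'],'w',s['width']*9.18,'q7',s['joints'][6])
    y=r.as_matrix()[:,1]; ya=np.degrees(np.arctan2(y[1],y[0])); print('tool y az',ya,'z',r.as_matrix()[:,2])
    for p,a in tg:
        if a is None: a2=ya
        else: a2=ya+((a-ya+90)%180-90)
        # level target: tool z down, y at a2
        A=np.radians(a2); Y=np.array([np.cos(A),np.sin(A),0]); Z=np.array([0,0,-1.]); X=np.cross(Y,Z)
        q=R.from_matrix(np.stack([X,Y,Z],1)); dr=(r.inv()*q).as_rotvec(degrees=True)
        print('shift cm',np.round(r.inv().apply(np.array(p)-s['position'])*100,2),'turn deg',np.round(dr,1))
E
python3 - <<'E'
from h import *
i=vision.camera_info('wrist'); s=telemetry.observe(); print('cam in tool',R.from_rotvec(s['ee_rot']).inv().apply(np.array(i['extrinsics'])[:3,3]-s['position']))
go(([.36,.20,.30],-70),([.42,-.12,.22],-70),([.4356,-.1594,.12],-70),([.4356,-.1594,.065],-70))
E
```

```text
cam in tool [ 0.074  0.001 -0.135]
tcp [0.221 0.584 0.248] clock 0.15 F [-0.385 -0.664  0.48 ] w 9.14630770990654 q7 -0.07511263072743209
tool y az 69.2678045265573 z [-0.    -0.001 -1.   ]
shift cm [-26.59 -31.02  -5.15] turn deg [ -0.1  -0.  -40.7]
shift cm [-43.53 -58.82   2.89] turn deg [ -0.1  -0.  -40.7]
shift cm [-46.38 -61.94  12.89] turn deg [ -0.1  -0.  -40.7]
shift cm [-46.38 -61.93  18.39] turn deg [ -0.1  -0.  -40.7]
```

```bash
python3 -m creep '9 -5.3 -6.2 -5 0 0 -8; 9 -10.6 -12.4 -5 0 0 -16; 9 -16 -18.6 -5 0 0 -24; 9 -21.3 -24.8 -5 0 0 -32; 9 -25.6 -29 -5 0 0 -40.7'; python3 - <<'E'
from h import *
go(([.42,-.12,.22],-70),([.4356,-.1594,.12],-70))
E
```

```text
clock: 0.78
position: [0.3267, 0.299, 0.2975]
ee_rot: [-0.552, 3.092, 0.0]
force: [1.1, 0.2, 0.7]
width: 0.985
gripper_force: 0.0
tcp [0.327 0.299 0.297] clock 0.775 F [1.104 0.214 0.679] w 9.040867428099006 q7 1.0645075053200703
tool y az 110.24476476945564 z [ 0.  0. -1.]
shift cm [  5.75 -42.54   7.74] turn deg [0.  0.  0.2]
shift cm [  5.65 -46.78  17.74] turn deg [0.  0.  0.2]
```

```bash
python3 -m creep '9 1 -6 1 0 0 0; 9 3 -12 3 0 0 0; 9 4 -18 4 0 0 0; 9 5 -24 5 0 0 0; 9 5.7 -30 7 0 0 0'; python3 -m creep '9 0 -4 1 0 0 0; 9 0 -9 1 0 0 0;9 0 -12 1 0 0 0;9 0 -12 1 0 0 0;9 0 -12 1 0 0 0'; python3 - <<'E'
from h import *
go(([.4356,-.1594,.12],-70),([.4356,-.1594,.065],-70))
i,im=snap('wrist','w1.png')
for n,p in [('grip',(.4356,-.1594,.062))]: print(n,proj(i,p))
E
```

```text
clock: 1.4
position: [0.3749, 0.0006, 0.2286]
ee_rot: [-0.545, 3.092, 0.001]
force: [1.9, -0.1, 0.7]
width: 0.982
gripper_force: 0.0
clock: 2.02
position: [0.4151, -0.1096, 0.2181]
ee_rot: [0.545, -3.093, -0.001]
force: [0.1, 0.8, -0.6]
width: 0.983
gripper_force: 0.0
tcp [ 0.415 -0.11   0.218] clock 2.025 F [ 0.065  0.849 -0.587] w 9.023935846322122 q7 2.1632455959356203
tool y az 109.97527649210674 z [-0.001  0.    -1.   ]
shift cm [-0.23 -5.39  9.81] turn deg [ 0. -0. -0.]
shift cm [-0.23 -5.39 15.31] turn deg [ 0. -0. -0.]
grip [196.211 183.815]
```

View pics/w1.png

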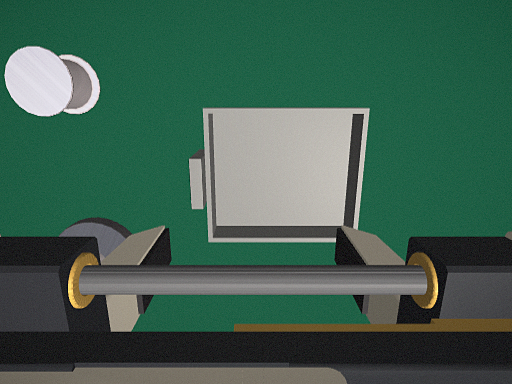

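The wrist view shows the grip tab's top at (196,182), against a predicted (196,184). The tray is square to the fingers, so I'll descend and grip.

```bash
python3 -m creep '5 -0.2 -3 4 0 0 0; 5 -0.2 -5.4 8 0 0 0; 5 -0.2 -5.4 12 0 0 0; 5 -0.2 -5.4 15.2 0 0 0; 5 -0.2 -5.4 15.2 0 0 0' 30;  python3 -m creep '0 0 0 0 0 0 0;0 0 0 0 0 0 0;0 0 0 0 0 0 0;0 0 0 0 0 0 0;0 0 0 0 0 0 0' 30; python3 - <<'E'
from h import *
g=C0+.276*SP
go(([.48,-.10,.067],-90),([*g,.067],-102.1))
E
```

```text
clock: 2.7
position: [0.4343, -0.1589, 0.0649]
ee_rot: [0.546, -3.09, -0.003]
force: [0.2, -0.0, 0.9]
width: 0.553
gripper_force: 0.0
clock: 3.32
position: [0.4361, -0.1601, 0.0668]
ee_rot: [-0.545, 3.093, 0.0]
force: [-0.8, 2.0, 7.0]
width: 0.129
gripper_force: 30.0
tcp [ 0.436 -0.16   0.067] clock 3.325 F [-0.821  2.017  6.976] w 1.1821316724130553 q7 2.505255185520016
tool y az 109.97160666984662 z [ 0.001  0.    -1.   ]
shift cm [-6.18  4.15 -0.02] turn deg [ 0.  0. 20.]
shift cm [-15.67   9.12  -0.01] turn deg [ 0.   0.  32.1]
```

```bash
python3 -m creep '0 -1.5 1 0 0 0 4; 0 -3.5 2.3 0 0 0 8; 0 -5.5 3.6 0 0 0 12; 0 -7.5 4.8 0 0 0 17; 0 -9.5 5.8 0 0 0 22' 40;  python3 - <<'E'
from h import *
g=C0+.276*SP
go(([*g,.067],-102.1))
E
```

```text
clock: 3.95
position: [0.5051, -0.0739, 0.0668]
ee_rot: [-0.061, -3.14, 0.001]
force: [-4.5, -3.9, 7.7]
width: 0.129
gripper_force: 40.1
tcp [ 0.505 -0.074  0.067] clock 3.95 F [-4.523 -3.863  7.695] w 1.187522659543729 q7 2.018068936612675
tool y az 87.77456738257287 z [-0.001 -0.001 -1.   ]
shift cm [-4.5   5.48 -0.03] turn deg [-0.  -0.   9.9]
```

```bash
python3 -m creep '0 -1.1 1.4 0 0 0 3; 0 -2.3 2.8 0 0 0 6; 0 -3.4 4.1 0 0 0 8; 0 -4.5 5.3 0 0 0 9.9; 0 -4.5 5.3 0 0 0 9.9' 40;  python3 - <<'E'
from h import *
g=C0+.276*SP
go(([*g,.067],-102.1))
i,im=snap('side','s2.png'); j,im2=snap('top','t2.png')
a=cv2.resize(im2[150:270,120:320],(800,480),interpolation=cv2.INTER_CUBIC); cv2.imwrite('pics/t2c.png',a[:,:,::-1])
E
```

```text
clock: 4.58
position: [0.5535, -0.021, 0.0668]
ee_rot: [0.325, 3.123, 0.001]
force: [2.8, 3.6, 3.5]
width: 0.124
gripper_force: 40.0
tcp [ 0.554 -0.021  0.067] clock 4.575 F [2.783 3.564 3.506] w 1.1400982179004227 q7 1.7861191162213885
tool y az 78.12841370694076 z [ 0.002  0.    -1.   ]
shift cm [ 0.13 -0.02 -0.02] turn deg [0.  0.1 0.2]
```

View pics/t2c.png

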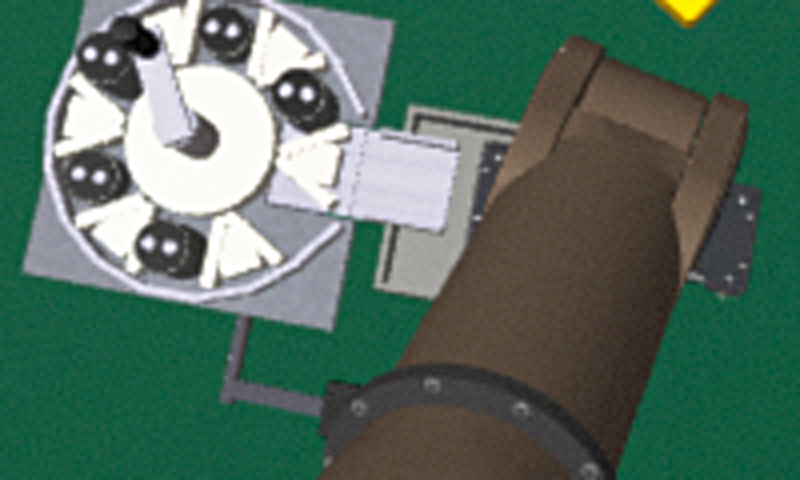

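The tray is under the spout and aligned with it; its near edge runs from (410,105) to (375,290). I'll release, raise, and head for the crank.

```bash
python3 -m creep '3.6 0 0 0 0 0 0; 3.6 0 0 0 0 0 0; 3.6 0 0 -4 0 0 0; 5 0 0 -10 0 0 0; 5 0 0 -16 0 0 0' 10; python3 -m creep '5 0 -0 -6 0 0 0; 5 0 -3 -12 0 0 0; 5 0 -3 -15 0 0 0; 5 0 -3 -15 0 0 0' ;  python3 - <<'E'
from h import *
j,im2=snap('top','t3.png'); i,im=snap('wrist','w3.png')
go(([.657,.263,.37],76.6),([.657,.263,.288],76.6))
E
```

```text
clock: 5.3
position: [0.5514, -0.0225, 0.2277]
ee_rot: [-0.328, -3.123, 0.001]
force: [1.1, 1.2, -0.0]
width: 0.533
gripper_force: 0.0
clock: 5.8
position: [0.5466, -0.0526, 0.3787]
ee_rot: [0.329, 3.12, 0.001]
force: [-0.4, 0.5, -0.6]
width: 0.544
gripper_force: 0.0
tcp [ 0.546 -0.051  0.376] clock 5.9 F [-1.615 -0.805 -0.923] w 5.032739048443271 q7 1.5826909814260814
tool y az 78.05903667657553 z [-0.001  0.    -1.   ]
shift cm [-4.4  33.06  0.57] turn deg [ 0.  -0.   1.5]
shift cm [-4.41 33.06  8.77] turn deg [ 0.  -0.   1.5]
```

View pics/w3.png

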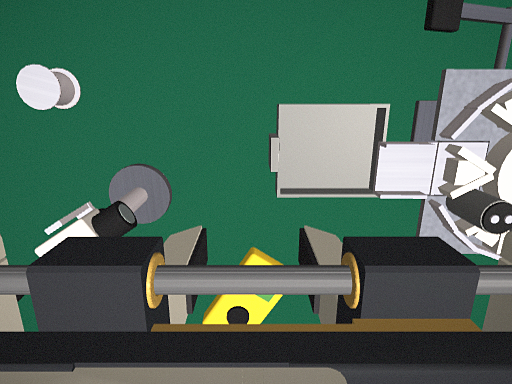

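The wrist view shows the tray's rim corners at (278,104), (390,104), (388,197) and (277,197), with the spout reaching over its inner end. I'll check the pose numerically, then go over the crank.

```bash
python3 -m creep '5 -1 6 0 0 0 0; 5 -2 12 0 0 0 0; 5 -3 18 0 0 0 0; 5 -4 23 0 0 0 0; 5 -4 23 0 0 0 0';  python3 - <<'E'
from h import *
# tray from w3 picture: camera pose at TCP before the move
E=np.eye(4); q=R.from_rotvec([0.329,3.12,0.001]).as_matrix(); 
W=vision.camera_info('wrist'); s=telemetry.observe(); r=R.from_rotvec(s['ee_rot']).as_matrix(); Ew=np.array(W['extrinsics'])
rel_t=r.T@(Ew[:3,3]-s['position']); rel_R=r.T@Ew[:3,:3]
E[:3,:3]=q@rel_R; E[:3,3]=np.array([.546,-.051,.376])+q@rel_t; i=dict(W,extrinsics=E)
c=np.array([atz(i,*p,.04)[:2] for p in [(278,104),(390,104),(388,197),(277,197)]]); m=c.mean(0)
e=(c[0]-c[1])+(c[3]-c[2]); d=m-C0
print('tray c',m,'dir',np.degrees(np.arctan2(e[1],e[0])),'along',d@SP,'lev',d@LV)
i,im=snap('wrist','w4.png'); go(([.657,.263,.37],76.6))
for n in [(.657,.263,.306),(.657,.263,.256)]: print(proj(i,n))
E
```

```text
clock: 6.52
position: [0.6323, 0.1712, 0.3724]
ee_rot: [-0.315, -3.121, 0.002]
force: [-0.8, -0.7, -0.0]
width: 0.543
gripper_force: 0.0
tray c [0.574 0.067] dir -102.03567427296763 along 0.18556124673253216 lev -0.00260419680263943
tcp [0.632 0.168 0.373] clock 6.575 F [ 1.161 -0.746  0.06 ] w 4.959340233978778 q7 1.3015768980474207
tool y az 78.26184745486589 z [-0.004 -0.002 -1.   ]
shift cm [-0.49  9.84  0.3 ] turn deg [-0.2 -0.2  1.7]
[391.661 222.706]
[366.401 200.674]
```

View pics/w4.png

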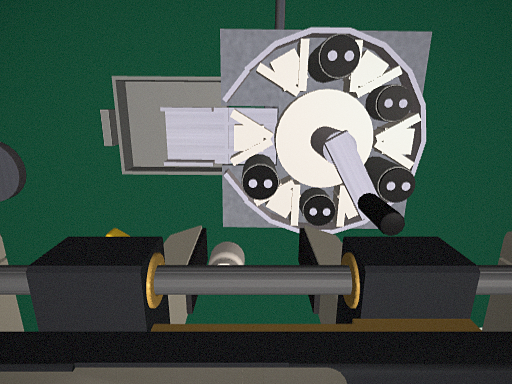

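The wrist view shows the post top at (391,220), against a predicted (392,223). Talls are at (262,178), (337,58) and (392,183); shorts at (319,208) and (391,103). I'll refine the turret's centre and the post with this picture.

```bash
python3 - <<'E'
from h import *
i=vision.camera_info('wrist')  # arm still
a=[atz(i,*p,.16)[:2] for p in [(221,29),(432,31),(223,227)]]; c=(a[1]+a[2])/2; print(a,c,[np.linalg.norm(a[0]-a[1]),np.linalg.norm(a[0]-a[2])])
e=a[0]-a[1]; print('spout dir',np.degrees(np.arctan2(e[1],e[0])))
hub=atz(i,324,137,.19); print('disc centre',hub)
p=atz(i,391,220,.306); d=p[:2]-c; print('post',p,np.hypot(*d),np.degrees(np.arctan2(d[1],d[0])))
b=[atz(i,*q,.04)[:2] for q in [(113,77),(122,173)]]; m=(b[0]+b[1])/2; print('tray outer edge',m,(m-c)@SP,(m-c)@LV, np.linalg.norm(b[0]-b[1]))
go(([.657,.263,.37],76.6+30),([.657,.263,.288],76.6+30))
E
```

```text
[array([0.486, 0.166]), array([0.531, 0.371]), array([0.693, 0.119])] [0.612 0.245] [np.float64(0.2104117675622151), np.float64(0.2120676683332463)]
spout dir -102.24662934693536
disc centre [0.608 0.245 0.19 ]
post [0.656 0.259 0.306] 0.04609798498264969 17.75156723123587
tray outer edge [ 0.555 -0.017] 0.2684228645063888 0.00012914790675239152 0.13689206097978868
tcp [0.632 0.168 0.373] clock 6.575 F [ 1.161 -0.746  0.06 ] w 4.959340233978778 q7 1.3015768980474207
tool y az 78.26184745486589 z [-0.004 -0.002 -1.   ]
shift cm [-0.49  9.84  0.3 ] turn deg [ -0.1  -0.2 -28.3]
shift cm [-0.52  9.86  8.5 ] turn deg [ -0.1  -0.2 -28.3]
```

```bash
sed -i 's/C0=np.array(\[.610,.249\])/C0=np.array([.610,.247])/' h.py; python3 -m creep '5 0 5 0 0 0 0; 5 -0.4 9.7 0 0 0 0; 5 -0.4 9.7 3 0 0 0; 5 -0.4 9.7 6 0 0 0; 5 -0.4 9.7 8.5 0 0 0' 15; python3 -m creep '0 0 0 0 0 0 0;0 0 0 0 0 0 0;0 0 0 0 0 0 0;0 0 0 0 0 0 0;0 0 0 0 0 0 0' 15;  cat >> h.py <<'E'
def arc(a0,a1,n,r=.05,z=None,rt=0):
    "waypoints of crank from az a0 to a1, printed as rows relative to present pose (no turn)"
    s=telemetry.observe(); q=R.from_rotvec(s['ee_rot']); p0=C0+r*np.array([np.cos(np.radians(a0)),np.sin(np.radians(a0))])
    for k in range(1,n+1):
        a=np.radians(a0+(a1-a0)*k/n); p=C0+r*np.array([np.cos(a),np.sin(a)]); d=np.append(p-p0,0); print(round(np.degrees(a)),np.round(q.inv().apply(d)*100,2))
E
python3 - <<'E'
from h import *
go()
s=telemetry.observe(); d=s['position'][:2]-C0; a=np.degrees(np.arctan2(d[1],d[0])); print(np.hypot(*d),a); arc(a,-12.3,5)
E
```

```text
clock: 7.2
position: [0.656, 0.2574, 0.2893]
ee_rot: [-0.33, -3.122, 0.003]
force: [0.6, 0.0, -0.3]
width: 0.542
gripper_force: 0.0
clock: 7.82
position: [0.6582, 0.2611, 0.2929]
ee_rot: [0.324, 3.12, 0.005]
force: [7.0, 5.5, -0.4]
width: 0.191
gripper_force: 15.0
tcp [0.658 0.261 0.293] clock 7.825 F [ 7.006  5.492 -0.446] w 1.7537085748173398 q7 1.2180104163746777
tool y az 78.14448483443188 z [ 0.005  0.003 -1.   ]
0.05018721845592086 16.26003386399488
11 [-0.21 -0.45 -0.  ]
5 [-0.38 -0.92 -0.  ]
-1 [-0.5 -1.4 -0. ]
-7 [-0.57 -1.9  -0.  ]
-12 [-0.59 -2.4  -0.01]
```

Crank held at 16.3°, so I'll turn it to about -12°.

```bash
python3 -m creep '0 -.21 -.45 0 0 0 0; 0 -.38 -.92 0 0 0 0; 0 -.5 -1.4 0 0 0 0; 0 -.57 -1.9 0 0 0 0; 0 -.59 -2.4 0 0 0 0' 15; python3 -m creep '0 0 0 0 0 0 0;0 0 0 0 0 0 0;0 0 0 0 0 0 0' 15;python3 - <<'E'
from h import *
go()
s=telemetry.observe(); d=s['position'][:2]-C0; a=np.degrees(np.arctan2(d[1],d[0])); print(np.hypot(*d),a)
E
```

```text
clock: 8.45
position: [0.6601, 0.2374, 0.293]
ee_rot: [0.322, 3.118, 0.007]
force: [11.7, 8.3, -3.0]
width: 0.191
gripper_force: 15.0
clock: 8.82
position: [0.6599, 0.2362, 0.293]
ee_rot: [0.324, 3.118, 0.005]
force: [9.3, 4.3, -1.2]
width: 0.192
gripper_force: 15.0
tcp [0.66  0.236 0.293] clock 8.825 F [ 9.329  4.334 -1.199] w 1.7585979654718757 q7 1.2515014617301765
tool y az 78.12301558368598 z [ 0.007  0.002 -1.   ]
0.05105032678635174 -12.231955779655047
```

```bash
python3 -m creep '5 0 0 0 0 0 0; 5 0 0 0 0 0 0; 5 0 0 -3 0 0 0; 5 0 0 -7 0 0 0;5 0 0 -10 0 0 0' 15; python3 - <<'E'
from h import *
snap('top','t5.png')
go(([.430,.154,.38],-102.1),([.430,.154,.23],-102.1),([.430,.154,.142],-102.1))
E
```

```text
clock: 9.45
position: [0.6574, 0.2343, 0.3933]
ee_rot: [0.327, 3.124, 0.0]
force: [1.2, 0.6, -0.1]
width: 0.541
gripper_force: 0.0
tcp [0.658 0.234 0.397] clock 9.5 F [-1.318 -0.775  2.348] w 5.0057735629231725 q7 1.2158408838514514
tool y az 78.05512099969808 z [ 0.005  0.002 -1.   ]
shift cm [ 20.68 -12.58   1.6 ] turn deg [0.2 0.3 0.2]
shift cm [ 20.76 -12.62  16.6 ] turn deg [0.2 0.3 0.2]
shift cm [ 20.8  -12.65  25.4 ] turn deg [0.2 0.3 0.2]
```

```bash
python3 -m creep '0 5 -3 0 0 0 0; 0 10 -6 0 0 0 0; 0 15 -9 1 0 0 0; 0 20.7 -12.6 2 0 0 0; 0 20.7 -12.6 6 .2 .3 0' 15; python3 -m creep '0 0 0 4 0 0 0;0 0 0 7 0 0 0;0 0 0 7 0 0 0' ; python3 - <<'E'
from h import *
i,im=snap('wrist','w6.png')
cv2.imwrite('pics/w6.png',im[:,:,::-1])
go(([.430,.154,.23],-102.1),([.430,.154,.142],-102.1)); print(proj(i,[.43,.154,.19]))
E
```

```text
clock: 10.12
position: [0.4268, 0.1531, 0.3334]
ee_rot: [-0.324, -3.121, -0.009]
force: [0.5, 1.1, -0.2]
width: 0.049
gripper_force: 0.0
clock: 10.5
position: [0.4271, 0.1533, 0.2601]
ee_rot: [-0.327, -3.116, 0.008]
force: [0.8, 0.2, -0.1]
width: 0.006
gripper_force: 0.0
tcp [0.428 0.154 0.261] clock 10.55 F [ 0.081 -0.872  0.469] w 0.0505259934131542 q7 1.0695300683300062
tool y az 78.01961352022882 z [-0.007 -0.003 -1.   ]
shift cm [-0.2   0.09  3.14] turn deg [-0.3 -0.4  0.1]
shift cm [-0.25  0.13 11.94] turn deg [-0.3 -0.4  0.1]
[254.511 216.666]
```

View pics/w6.png

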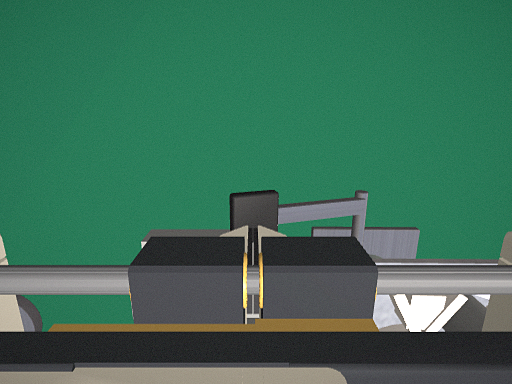

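The pad is centred at x=254 with its far edge at row 191, as predicted, so I'll press.

```bash
python3 -m creep '0 -.1 0 3 0 0 0; 0 -.2 0 5 0 0 0; 0 -.2 0 7 0 0 0; 0 -.2 0 9 0 0 0; 0 -.2 0 11 0 0 0' 15; python3 -m creep '0 0 0 .5 0 0 0;0 0 0 1 0 0 0;0 0 0 1 0 0 0;0 0 0 1 0 0 0;0 0 0 1 0 0 0' ; python3 - <<'E'
from h import *
i,im=snap('side','s7.png'); go()
cv2.imwrite('pics/s7c.png',cv2.resize(im[160:330,180:350],(600,600),interpolation=cv2.INTER_CUBIC)[:,:,::-1])
E
```

```text
clock: 11.18
position: [0.4317, 0.1546, 0.1527]
ee_rot: [-0.326, -3.122, 0.0]
force: [0.7, 1.4, 4.4]
width: 0.004
gripper_force: 1.9
clock: 11.8
position: [0.431, 0.1541, 0.1435]
ee_rot: [-0.326, -3.121, -0.0]
force: [-3.3, -1.2, 21.1]
width: -0.0
gripper_force: 9.7
tcp [0.431 0.154 0.144] clock 11.85 F [-4.575  0.582 20.315] w 0.0455243624605638 q7 1.2655950862850749
tool y az 78.06544657390846 z [-0.004  0.    -1.   ]
```

View pics/s7c.png

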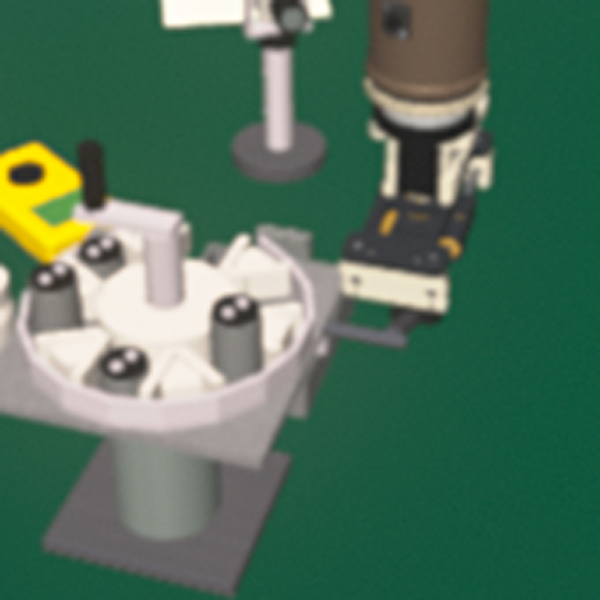

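At the end stop with 20 N, the pocket over the gate is empty. I'll let the gate rise and return to the crank.

```bash
python3 -m creep '0 0 0 -2 0 0 0; 0 0 0 -4 0 0 0; 0 0 0 -7 0 0 0; 0 0 0 -13 0 0 0; 0 0 0 -19 0 0 0' 15; python3 - <<'E'
from h import *
a=np.radians(-12.2); p=C0+.05*np.array([np.cos(a),np.sin(a)])
i,im=snap('wrist','w8.png'); j,im2=snap('top','t8.png')
cv2.imwrite('pics/t8c.png',cv2.resize(im2[140:260,120:290],(680,480),interpolation=cv2.INTER_CUBIC)[:,:,::-1])
go(([*p,.385],-102.1))
E
```

```text
clock: 12.48
position: [0.4306, 0.1532, 0.3339]
ee_rot: [-0.327, -3.119, 0.005]
force: [1.8, 1.4, -0.2]
width: 0.002
gripper_force: 0.0
tcp [0.434 0.154 0.338] clock 12.575 F [-0.651  0.789 -0.513] w 0.014877599310815458 q7 1.0020818988858209
tool y az 78.0123476624986 z [ 0.002  0.004 -1.   ]
shift cm [-20.32  12.75  -4.66] turn deg [0.2 0.1 0.1]
```

View pics/t8c.png

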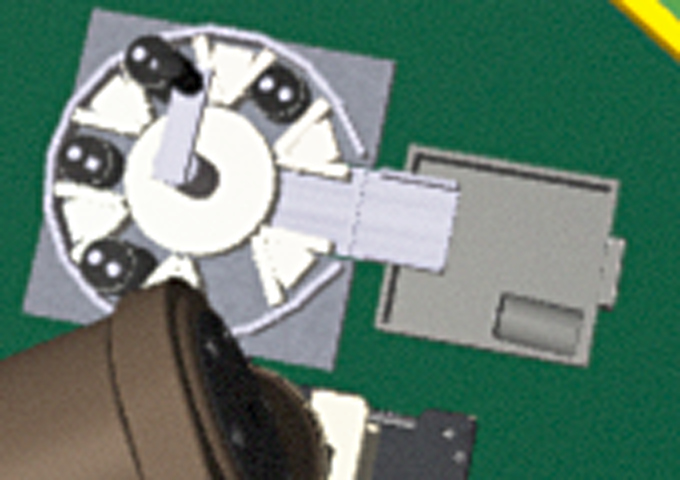

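The first tall lies in the tray at crop (540,322), the gate is shut, and the spout pocket is empty. Back to the crank.

```bash
python3 -m creep '5 0 0 -4.7 0 0 0; 5 -5 3 -4.7 0 0 0; 5 -10 6 -4.7 0 0 0; 5 -15 9.4 -4.7 0 0 0; 5 -20.3 12.75 -4.7 0 0 0' 15; python3 -m creep '5 0 0 0 0 0 0; 5 0 0 0 0 0 0';python3 - <<'E'
from h import *
a=np.radians(-12.2); p=C0+.05*np.array([np.cos(a),np.sin(a)])
go(([*p,.385],-102.1),([*p,.290],-102.1))
E
```

```text
clock: 13.2
position: [0.6573, 0.2379, 0.3772]
ee_rot: [-0.324, -3.119, 0.004]
force: [0.3, 0.5, 1.8]
width: 0.499
gripper_force: 0.0
clock: 13.45
position: [0.6558, 0.2357, 0.3769]
ee_rot: [-0.328, -3.119, 0.007]
force: [-0.4, 0.1, 1.3]
width: 0.541
gripper_force: 0.0
tcp [0.656 0.236 0.377] clock 13.45 F [-0.393  0.118  1.32 ] w 4.970212790703138 q7 1.2611196864823013
tool y az 77.99271185351584 z [-0.006 -0.004 -1.   ]
shift cm [-0.29  0.13 -0.81] turn deg [-0.3 -0.3  0.1]
shift cm [-0.34  0.18  8.69] turn deg [-0.3 -0.3  0.1]
```

```bash
python3 -m creep '5 -.3 0.1 3 0 0 0; 5 -.3 .1 6 0 0 0; 5 -.3 .1 8.6 0 0 0; 5 -.3 .1 8.6 0 0 0; 0 -.3 .1 8.6 0 0 0' 15;python3 -m creep '0 0 0 0 0 0 0;0 0 0 0 0 0 0;0 0 0 0 0 0 0;0 0 0 0 0 0 0' 15; python3 - <<'E'
from h import *
go()
s=telemetry.observe(); d=s['position'][:2]-C0; a=np.degrees(np.arctan2(d[1],d[0])); print(np.hypot(*d),a); arc(a,-132.2,15)
E
```

```text
clock: 14.08
position: [0.6584, 0.2368, 0.2933]
ee_rot: [-0.326, -3.121, 0.002]
force: [0.5, 0.9, 0.6]
width: 0.484
gripper_force: 0.0
clock: 14.58
position: [0.6587, 0.2368, 0.2914]
ee_rot: [-0.326, -3.12, 0.004]
force: [-0.6, -0.5, 4.1]
width: 0.191
gripper_force: 15.0
tcp [0.659 0.237 0.291] clock 14.575 F [-0.644 -0.516  4.054] w 1.7567929386953212 q7 1.297793111668168
tool y az 78.06301426211493 z [-0.005 -0.002 -1.   ]
0.04980967408349047 -11.862946439750687
-20 [ 0.05 -0.7   0.  ]
-28 [ 0.19 -1.38  0.01]
-36 [ 0.43 -2.04  0.01]
-44 [ 0.76 -2.66  0.01]
-52 [ 1.17 -3.22  0.02]
-60 [ 1.66 -3.73  0.02]
-68 [ 2.21 -4.16  0.02]
-76 [ 2.82 -4.5   0.03]
-84 [ 3.47 -4.77  0.03]
-92 [ 4.14 -4.93  0.03]
-100 [ 4.84 -5.    0.04]
-108 [ 5.54 -4.98  0.04]
-116 [ 6.23 -4.85  0.04]
-124 [ 6.89 -4.63  0.05]
-132 [ 7.52 -4.33  0.05]
```

```bash
python3 -m creep '0 .05 -.7 0 0 0 0; 0 .19 -1.38 0 0 0 0; 0 .43 -2.04 0 0 0 0; 0 .76 -2.66 0 0 0 0; 0 1.17 -3.22 0 0 0 0' 15; python3 -m creep '0 .49 -.51 0 0 0 0; 0 1.04 -.94 0 0 0 0; 0 1.65 -1.28 0 0 0 0; 0 2.3 -1.55 0 0 0 0; 0 2.97 -1.71 0 0 0 0' ; python3 -c "
from h import *
go();s=telemetry.observe(); d=s['position'][:2]-C0; a=np.degrees(np.arctan2(d[1],d[0])); print(np.hypot(*d),a)"
```

```text
clock: 15.2
position: [0.6415, 0.2096, 0.2912]
ee_rot: [-0.324, -3.122, 0.0]
force: [6.6, 5.5, -1.2]
width: 0.194
gripper_force: 15.0
clock: 15.82
position: [0.6084, 0.2005, 0.2911]
ee_rot: [-0.322, -3.122, -0.001]
force: [11.5, 9.6, -5.9]
width: 0.194
gripper_force: 15.0
tcp [0.608 0.2   0.291] clock 15.825 F [11.452  9.577 -5.879] w 1.7810741423870937 q7 1.3243381861233878
tool y az 78.24038011487674 z [-0.003  0.001 -1.   ]
0.046556046283152054 -91.96670594710069
```

```bash
sed -i 's/C0=np.array(\[.610,.247\])/C0=np.array([.610,.2492])/' h.py;python3 -m creep '0 .7 .08 0 0 0 0; 0 1.4 .15 0 0 0 0; 0 2.1 .28 0 0 0 0; 0 2.8 .5 0 0 0 0; 0 3.42 .76 0 0 0 0' 15; python3 -m creep '0 0 0 0 0 0 0; 0 0 0 0 0 0 0' ; python3 -c "
from h import *
s=telemetry.observe(); d=s['position'][:2]-C0; a=np.degrees(np.arctan2(d[1],d[0])); print(np.hypot(*d),a); p=C0+.05*np.array([np.cos(np.radians(-132.1)),np.sin(np.radians(-132.1))]); go(([*p,.291],None))"
```

```text
clock: 16.45
position: [0.5757, 0.2067, 0.291]
ee_rot: [-0.334, -3.118, 0.014]
force: [-0.1, -13.0, -0.8]
width: 0.174
gripper_force: 13.8
clock: 16.7
position: [0.5749, 0.2071, 0.291]
ee_rot: [-0.333, -3.116, 0.013]
force: [-3.0, -10.1, 2.2]
width: 0.175
gripper_force: 14.4
0.05483516318573635 -129.80014740239602
tcp [0.575 0.207 0.291] clock 16.7 F [ -3.008 -10.087   2.213] w 1.602345158889371 q7 1.2768816195165573
tool y az 77.81180086663286 z [-0.009 -0.007 -1.   ]
shift cm [-0.05  0.53 -0.  ] turn deg [-0.5 -0.4 -0. ]
```

The width of 1.60 cm shows the post off-centre in the pads. I'll release, rise and look.

```bash
python3 -m creep '5 0 0 0 0 0 0; 5 0 0 0 0 0 0; 5 0 0 -4 0 0 0; 5 2 -4 -8 0 0 0; 5 0 -9 -8 0 0 0' 15; python3 -m creep '5 0 0 0 0 0 0; 5 0 0 0 0 0 0' ; python3 -c "
from h import *
i,im=snap('wrist','w9.png'); go(); import pickle; pickle.dump(i,open('i9','wb'))"
```

```text
clock: 17.32
position: [0.5577, 0.1253, 0.3744]
ee_rot: [-0.318, -3.123, -0.0]
force: [0.5, -0.7, 0.3]
width: 0.541
gripper_force: 0.0
clock: 17.58
position: [0.5576, 0.1243, 0.3716]
ee_rot: [-0.326, -3.119, 0.003]
force: [-0.8, 1.0, 0.0]
width: 0.541
gripper_force: 0.0
tcp [0.558 0.125 0.371] clock 17.625 F [ 0.07   0.373 -0.105] w 5.031381349789751 q7 1.3410833157854103
tool y az 78.14959162875955 z [-0.007 -0.002 -1.   ]
```

View pics/w9.png

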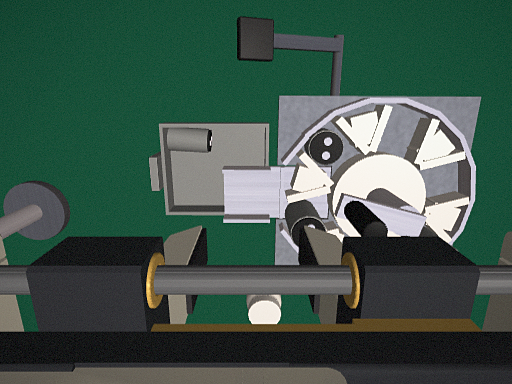

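The post appears near (372,228), and a tall at (300,218) has not yet reached the gate. The post slipped out, so I'll compute its position.

```bash
python3 -c "
from h import *
import pickle; i=pickle.load(open('i9','rb'))
for uv in [(372,228),(375,232),(368,222)]:
    p=atz(i,*uv,.306); d=p[:2]-C0; print(uv,p,np.hypot(*d),np.degrees(np.arctan2(d[1],d[0])))
for a in range(-130,0,10):
    f=[C0[0]+.05*np.cos(np.radians(a)),C0[1]+.05*np.sin(np.radians(a))]; print(a,proj(i,[*f,.306]),proj(i,[*f,.256]))
"; python3 -c "
import cv2; a=cv2.imread('pics/w9.png')[80:270,260:500]; cv2.imwrite('pics/w9c.png',cv2.resize(a,(760,600),interpolation=cv2.INTER_CUBIC))"
```

```text
(372, 228) [0.584 0.202 0.306] 0.05400334088732908 -119.30794321829057
(375, 232) [0.587 0.204 0.306] 0.05093012155836241 -116.95119766121864
(368, 222) [0.579 0.2   0.306] 0.05840133669176262 -122.46290943118066
-130 [384.155 217.792] [360.136 196.558]
-120 [377.794 228.857] [355.134 205.783]
-110 [373.591 240.332] [351.889 215.387]
-100 [371.61  251.849] [350.455 225.062]
-90 [371.841 263.058] [350.829 234.514]
-80 [374.208 273.641] [352.953 243.472]
-70 [378.58  283.318] [356.725 251.689]
-60 [384.782 291.847] [362.    258.954]
-50 [392.604 299.028] [368.604 265.086]
-40 [401.807 304.7  ] [376.337 269.94 ]
-30 [412.134 308.743] [384.978 273.403]
-20 [423.308 311.073] [394.293 275.4  ]
-10 [435.043 311.642] [404.035 275.885]
```

View pics/w9c.png

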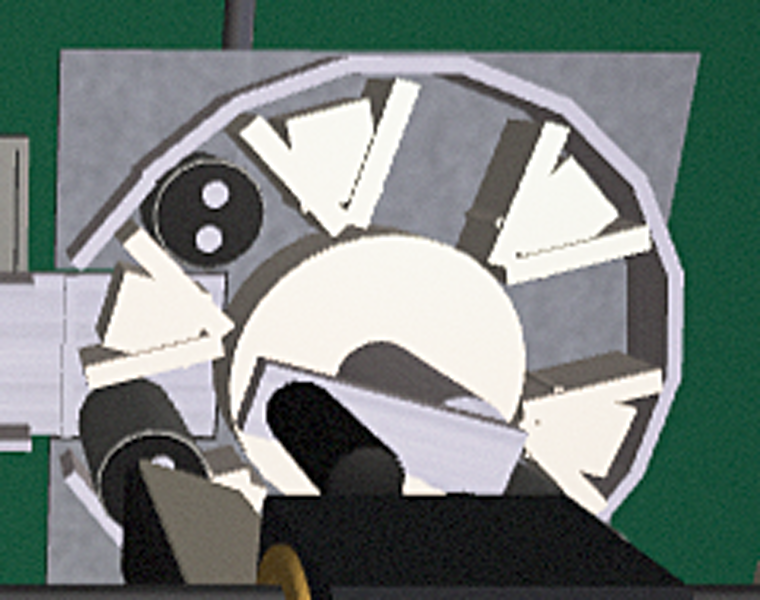

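The post is at about -116.5° with the tall 16° short of the gate. I'll regrip harder there, and turn the tool along with the crank.

```bash
python3 -c "
from h import *
go(([.5877,.2045,.371],78),([.5877,.2045,.291],78))"
```

```text
tcp [0.558 0.125 0.371] clock 17.625 F [ 0.07   0.373 -0.105] w 5.031381349789751 q7 1.3410833157854103
tool y az 78.14959162875955 z [-0.007 -0.002 -1.   ]
shift cm [-1.32  8.39 -0.  ] turn deg [-0.2 -0.3  0.1]
shift cm [-1.36  8.42  8.  ] turn deg [-0.2 -0.3  0.1]
```

```bash
python3 -m creep '5 -1.3 5 0 0 0 0; 5 -1.3 8.4 0 0 0 0; 5 -1.3 8.4 3 0 0 0; 5 -1.3 8.4 6 0 0 0; 5 -1.3 8.4 8.1 0 0 0' 40; python3 -m creep '5 0 0 0 0 0 0; 0 0 0 0 0 0 0; 0 0 0 0 0 0 0; 0 0 0 0 0 0 0; 0 0 0 0 0 0 0' 40 ; python3 -c "
from h import *
s=telemetry.observe(); d=s['position'][:2]-C0; a=np.degrees(np.arctan2(d[1],d[0])); print(np.hypot(*d),a); go(); arc(a,-132.1,5)"
```

```text
clock: 18.25
position: [0.5865, 0.2049, 0.2881]
ee_rot: [-0.322, -3.117, 0.006]
force: [0.2, 0.0, 0.8]
width: 0.546
gripper_force: 0.0
clock: 18.88
position: [0.5879, 0.204, 0.2909]
ee_rot: [-0.325, -3.12, 0.002]
force: [1.7, 3.6, 2.0]
width: 0.188
gripper_force: 40.0
0.05035013270102582 -116.04806112960728
tcp [0.588 0.204 0.291] clock 18.875 F [1.686 3.612 2.041] w 1.727112918289246 q7 1.3039737067467123
tool y az 78.10024903502115 z [-0.004 -0.001 -1.   ]
-119 [0.27 0.08 0.  ]
-122 [0.53 0.17 0.  ]
-126 [0.79 0.27 0.  ]
-129 [1.05 0.39 0.  ]
-132 [1.29 0.53 0.  ]
```

```bash
python3 -m creep '0 .27 .08 0 0 0 3; 0 .53 .17 0 0 0 6; 0 .79 .27 0 0 0 10; 0 1.05 .39 0 0 0 13; 0 1.29 .53 0 0 0 16' 40; python3 -m creep '0 0 0 0 0 0 0; 0 0 0 0 0 0 0' 40 ; python3 -c "
from h import *
s=telemetry.observe(); d=s['position'][:2]-C0; a=np.degrees(np.arctan2(d[1],d[0])); print(np.hypot(*d),a); go()"
```

```text
clock: 19.5
position: [0.5768, 0.2112, 0.2909]
ee_rot: [-0.76, -3.046, 0.004]
force: [4.2, 1.1, -1.7]
width: 0.191
gripper_force: 40.0
clock: 19.75
position: [0.5765, 0.2115, 0.2909]
ee_rot: [-0.755, -3.046, 0.004]
force: [3.9, 2.0, 1.2]
width: 0.186
gripper_force: 40.0
0.05043423005655267 -131.5618611204551
tcp [0.577 0.211 0.291] clock 19.75 F [3.906 2.016 1.238] w 1.7102244890311173 q7 1.0450246406051433
tool y az 62.152855010345434 z [-0.004 -0.001 -1.   ]
```

```bash
python3 -m creep '5 0 0 0 0 0 0; 5 0 0 0 0 0 0; 5 0 0 -4 0 0 0; 5 0 0 -8 0 0 -8; 0 0 0 -10 0 0 -16' 15; python3 -c "
from h import *
go(([.431,.154,.38],78),([.431,.154,.32],78),([.431,.154,.142],78))"
```

```text
clock: 20.38
position: [0.5766, 0.2106, 0.3923]
ee_rot: [-0.32, -3.121, 0.004]
force: [0.5, 0.3, -0.7]
width: 0.479
gripper_force: 0.0
tcp [0.577 0.211 0.392] clock 20.375 F [ 0.518  0.303 -0.666] w 4.396469036842649 q7 1.241131031945203
tool y az 78.29937626002251 z [-0.005 -0.002 -1.   ]
shift cm [13.11 -8.49  1.31] turn deg [-0.2 -0.2  0.3]
shift cm [13.08 -8.47  7.31] turn deg [-0.2 -0.2  0.3]
shift cm [13.01 -8.42 25.11] turn deg [-0.2 -0.2  0.3]
```

```bash
python3 -m creep '0 5 -3 0 0 0 0; 0 10 -6.3 1 0 0 0; 0 13 -8.4 2 0 0 0; 0 13 -8.4 7 0 0 0; 0 13 -8.4 7 0 0 0' 15; cat > chk.py <<'E'
from h import *
j,im=snap('top',__import__('sys').argv[1])
# angle profile of darkness at cap tops for r=.074 : z .222 and .192
g=cv2.GaussianBlur(cv2.cvtColor(im,cv2.COLOR_RGB2GRAY),(3,3),0)
for off in range(-12,13,4):
  print(off,[ [int(g[tuple(np.round(proj(j,[*(C0+.074*np.array([np.cos(D+np.radians(k*60+off)),np.sin(D+np.radians(k*60+off))])),z])[::-1]).astype(int))]) for z in (.222,.192)] for k in range(6)])
m=C0+.19*SP
u=[proj(j,[*(m+.06*a*LV+.07*b*SP),.005]) for a,b in [(-1,-1),(1,-1),(1,1),(-1,1)]]
P=cv2.getPerspectiveTransform(np.float32(u),np.float32([[0,0],[24,0],[24,28],[0,28]])); w=cv2.warpPerspective(g,P,(24,28))
for r in w[::2,::2]: print(' '.join('%3d'%v for v in r))
E
python3 chk.py t10.png; python3 -c "
from h import *
go(([.431,.154,.142],78))"
```

```text
clock: 21.0
position: [0.429, 0.1549, 0.3195]
ee_rot: [-0.325, -3.114, 0.009]
force: [-0.3, 0.0, 0.8]
width: 0.007
gripper_force: 0.0
-12 [[183, 197], [54, 63], [63, 48], [195, 145], [251, 111], [201, 125]]
-8 [[93, 73], [164, 63], [64, 54], [123, 153], [160, 143], [120, 86]]
-4 [[110, 129], [215, 67], [53, 58], [125, 152], [106, 150], [147, 56]]
0 [[83, 185], [77, 164], [55, 66], [142, 147], [142, 153], [83, 74]]
4 [[50, 81], [71, 154], [76, 65], [138, 151], [153, 152], [61, 184]]
8 [[48, 133], [236, 51], [103, 74], [147, 152], [155, 153], [73, 125]]
12 [[168, 114], [253, 90], [124, 91], [144, 147], [152, 152], [113, 98]]
158 179 216 215 220 218 217 217 154 164 163 163
161 178 220 215 220 218 217 217 153 163 163 163
157 182 217 216 220 219 218 218 155 164 163 163
162 150 174 173 170 171 172 167 148 162 162 162
157 160 161 160 160 162 160 161 162 162 162 162
158 159 161 160 160 161 161 161 161 161 163 163
158 160 159 160 160 160 160 160 161 161 162 161
158 159 159 159 160 161 160 161 161 164 161 159
158 159 158 159 161 160 160 159 157 108 132 119
157 159 159 159 159 160 161 160 160 117 155 142
159 158 159 159 159 161 159 160 157 115 152 144
157 157 158 159 158 159 160 159 161 111 150 148
158 158 157 159 159 159 159 160 160 108 145 149
156 157 157 158 158 158 159 159 160 108 144 151
tcp [0.431 0.155 0.321] clock 21.05 F [ 0.507 -0.057  0.34 ] w 0.06747213284627188 q7 1.0405401389311675
tool y az 78.03835023836677 z [-0.008 -0.004 -1.   ]
shift cm [-0.18 -0.01 17.93] turn deg [-0.3 -0.4  0. ]
```

A tall stands over the gate, so I'll press.

```bash
python3 -m creep '0 -.1 0 5 0 0 0; 0 -.1 0 10 0 0 0; 0 -.1 0 13 0 0 0; 0 -.1 0 15 0 0 0; 0 -.1 0 17 0 0 0' 15; python3 -m creep '0 0 0 .6 0 0 0;0 0 0 1 0 0 0;0 0 0 1 0 0 0;0 0 0 1 0 0 0;0 0 0 1 0 0 0' ; python3 -m creep '0 0 0 0 0 0 0;0 0 0 -2 0 0 0; 0 0 0 -5 0 0 0; 0 0 0 -11 0 0 0; 0 0 0 -17 0 0 0' ;python3 -m creep '0 0 0 -3 0 0 0;0 0 0 -6 0 0 0'; python3 chk.py t11.png
```

```text
clock: 21.68
position: [0.4337, 0.1561, 0.152]
ee_rot: [-0.326, -3.121, 0.004]
force: [-0.7, 1.5, 3.6]
width: 0.002
gripper_force: 1.9
clock: 22.3
position: [0.4334, 0.1558, 0.144]
ee_rot: [-0.326, -3.121, 0.0]
force: [-7.2, -1.4, 30.2]
width: 0.005
gripper_force: 14.2
clock: 22.92
position: [0.4329, 0.1549, 0.3142]
ee_rot: [-0.328, -3.119, 0.006]
force: [0.8, 1.6, 0.1]
width: 0.004
gripper_force: 0.0
clock: 23.18
position: [0.4333, 0.1552, 0.374]
ee_rot: [-0.328, -3.12, 0.003]
force: [-0.0, 0.4, -0.2]
width: 0.008
gripper_force: 0.0
-12 [[211, 213], [53, 63], [63, 47], [196, 145], [252, 111], [225, 123]]
-8 [[217, 212], [164, 61], [63, 52], [124, 154], [160, 143], [118, 85]]
-4 [[217, 219], [214, 66], [54, 57], [125, 152], [105, 144], [148, 56]]
0 [[215, 217], [75, 164], [57, 65], [144, 149], [142, 61], [82, 74]]
4 [[215, 214], [71, 153], [77, 65], [137, 152], [93, 35], [62, 184]]
8 [[188, 216], [237, 51], [103, 75], [148, 152], [62, 35], [74, 126]]
12 [[213, 185], [253, 91], [125, 89], [144, 148], [33, 37], [114, 97]]
162 178 217 216 220 216 217 217 155 164 163 164
162 179 220 215 219 216 217 217 153 163 163 164
161 182 216 215 220 217 219 217 155 162 162 162
160 151 174 174 171 171 171 166 149 162 162 163
161 160 160 161 160 161 161 162 161 164 161 162
160 160 161 160 160 162 162 161 161 164 163 163
160 159 160 160 160 161 157 162 146 110 113 112
159 159 160 160 159 121 136 121 142 134 159 128
160 158 158 159 139 125 141 130 125 131 157 132
159 159 159 159 150 108 138 139 109 128 156 134
159 159 158 160 159  98 130 142 129 124 155 139
157 157 159 159 159 125 109 103  98 113 152 140
160 158 157 158 158 156  98  98  97 112 137 132
128 127 132 160 150 161 130 120 117 142 141 149
```

The second tall is in the tray and the gate pocket is clear. For the last one I'll grip the crank tangentially and let the tool turn with it.

```bash
python3 -m creep '5 0 0 -1 0 0 -10;5 0 0 -1 0 0 -20;5 0 0 -1 0 0 -30; 5 0 0 -1 0 0 -40; 5 0 0 -1 0 0 -50' ; python3 -m creep '5 0 0 0 0 0 -10.4;5 0 0 0 0 0 -10.4'; python3 -c "
from h import *
p=C0+.05*np.array([np.cos(np.radians(-131.6)),np.sin(np.radians(-131.6))])
go(([*p,.382],138.4),([*p,.291],138.4))"
```

```text
clock: 23.85
position: [0.4333, 0.1552, 0.3824]
ee_rot: [1.03, -2.962, 0.001]
force: [0.3, 0.5, 0.1]
width: 0.498
gripper_force: 0.0
clock: 24.1
position: [0.4333, 0.1553, 0.3822]
ee_rot: [1.284, -2.861, 0.0]
force: [-0.4, -0.0, 0.2]
width: 0.543
gripper_force: 0.0
tcp [0.433 0.155 0.382] clock 24.1 F [-0.439 -0.042  0.247] w 4.984530612617356 q7 2.0346350204613315
tool y az 138.34871447196235 z [-0.005 -0.002 -1.   ]
shift cm [-13.76  -6.97  -0.07] turn deg [ 0.1 -0.3 -0.1]
shift cm [-13.81  -6.99   9.03] turn deg [ 0.1 -0.3 -0.1]
```

```bash
python3 -m creep '5 -5 -2.5 0 0 0 0;5 -10 -5 0 0 0 0;5 -13.8 -7 0 0 0 0; 5 -13.8 -7 3 0 0 0; 5 -13.8 -7 6 0 0 0' ; python3 -m creep '5 0 0 3 0 0 0;5 0 0 3 0 0 0';python3 -m creep '0 0 0 0 0 0 0; 0 0 0 0 0 0 0; 0 0 0 0 0 0 0; 0 0 0 0 0 0 0' 40 ; python3 -c "
from h import *
s=telemetry.observe(); d=s['position'][:2]-C0; a=np.degrees(np.arctan2(d[1],d[0])); print(np.hypot(*d),a); go()"
```

```text
clock: 24.72
position: [0.5772, 0.2122, 0.3197]
ee_rot: [1.279, -2.863, 0.002]
force: [-0.3, -0.1, -1.2]
width: 0.549
gripper_force: 0.0
clock: 24.98
position: [0.5751, 0.2124, 0.2889]
ee_rot: [1.28, -2.858, 0.0]
force: [0.0, -0.5, 0.7]
width: 0.543
gripper_force: 0.0
clock: 25.48
position: [0.5764, 0.2124, 0.291]
ee_rot: [1.287, -2.86, -0.001]
force: [-1.5, 1.2, 3.7]
width: 0.188
gripper_force: 40.0
0.049821678717555495 -132.40948523889088
tcp [0.576 0.212 0.291] clock 25.475 F [-1.463  1.162  3.666] w 1.7260217363789683 q7 2.368968397411841
tool y az 138.4599936689822 z [-0.005 -0.002 -1.   ]
```

```bash
python3 -m creep '0 -.05 .7 0 0 0 8; 0 -.19 1.38 0 0 0 16; 0 -.43 2.03 0 0 0 24; 0 -.76 2.65 0 0 0 32; 0 -1.17 3.21 0 0 0 40' 40;  python3 -c "
from h import *
s=telemetry.observe(); d=s['position'][:2]-C0; a=np.degrees(np.arctan2(d[1],d[0])); print(np.hypot(*d),a); go()"; python3 -m creep '0 -.05 .7 0 0 0 8; 0 -.19 1.38 0 0 0 16; 0 -.43 2.03 0 0 0 24; 0 -.76 2.65 0 0 0 32; 0 -1.17 3.21 0 0 0 40' 40;  python3 -c "
from h import *
s=telemetry.observe(); d=s['position'][:2]-C0; a=np.degrees(np.arctan2(d[1],d[0])); print(np.hypot(*d),a); go()"
```

```text
clock: 26.1
position: [0.5607, 0.2422, 0.291]
ee_rot: [0.224, -3.13, 0.003]
force: [5.8, -2.4, -2.2]
width: 0.19
gripper_force: 40.0
0.04978780889858809 -171.95419685228487
tcp [0.561 0.242 0.291] clock 26.1 F [ 5.828 -2.356 -2.219] w 1.7468376930932996 q7 1.7246917560155535
tool y az 98.17667011578163 z [-0.004 -0.002 -1.   ]
clock: 26.72
position: [0.5679, 0.2751, 0.291]
ee_rot: [-0.862, -3.019, 0.006]
force: [4.1, -4.6, 1.2]
width: 0.188
gripper_force: 40.0
0.04945499227784251 148.3586522316122
tcp [0.568 0.275 0.291] clock 26.725 F [ 4.064 -4.647  1.179] w 1.7288871637661636 q7 1.0851257639923781
tool y az 58.14444501195692 z [-0.003 -0.003 -1.   ]
```

```bash
python3 -m creep '0 -.05 .7 0 0 0 8; 0 -.19 1.38 0 0 0 16; 0 -.43 2.03 0 0 0 24; 0 -.76 2.65 0 0 0 32; 0 -1.17 3.21 0 0 0 40' 40;  python3 -m creep '0 0 0 0 0 0 0; 0 0 0 0 0 0 0'; python3 -c "
from h import *
s=telemetry.observe(); d=s['position'][:2]-C0; a=np.degrees(np.arctan2(d[1],d[0])); print(np.hypot(*d),a)"; python3 -m creep '5 0 0 0 0 0 0; 5 0 0 0 0 0 0; 5 0 0 -4 0 0 0; 5 0 0 -9 0 0 0; 5 0 0 -9 0 0 0' 15; python3 -c "
from h import *
go(([.431,.154,.38],78),([.431,.154,.32],78))"
```

```text
clock: 27.35
position: [0.5945, 0.2957, 0.291]
ee_rot: [-1.843, -2.543, 0.009]
force: [-0.0, -5.7, 3.9]
width: 0.191
gripper_force: 40.0
clock: 27.6
position: [0.5947, 0.2957, 0.291]
ee_rot: [-1.836, -2.549, 0.007]
force: [4.1, -4.4, 4.2]
width: 0.186
gripper_force: 40.0
0.04898657609313681 108.2547030519565
clock: 28.22
position: [0.5951, 0.297, 0.3839]
ee_rot: [-1.835, -2.549, 0.001]
force: [0.3, -0.3, 0.1]
width: 0.54
gripper_force: 0.0
tcp [0.595 0.297 0.384] clock 28.225 F [ 0.281 -0.285  0.138] w 4.9561916847294265 q7 0.3236045219657402
tool y az 18.518542202456654 z [-0.001 -0.    -1.   ]
shift cm [ -8.34 -20.1    0.41] turn deg [ -0.   -0.  -59.5]
shift cm [ -8.34 -20.09   6.41] turn deg [ -0.   -0.  -59.5]
```

Crank at 108.3°, target 107.9°. Now to the pad, with a check of the pocket first.

```bash
python3 -m creep '0 -1.5 -3.5 0 0 0 -10; 0 -3.2 -7.5 0 0 0 -20; 0 -5 -12 0 0 0 -30; 0 -6.7 -16 0 0 0 -40; 0 -8.3 -20.1 0 0 0 -50' 15;  python3 -m creep '0 0 0 2 0 0 -9.5; 0 0 0 6 0 0 -9.5; 0 0 0 6 0 0 -9.5'; python3 chk.py t12.png | head -7; python3 -c "
from h import *
go(([.431,.154,.142],78))"
```

```text
clock: 28.85
position: [0.429, 0.1552, 0.3804]
ee_rot: [-0.582, -3.081, 0.009]
force: [-1.8, -0.3, 1.9]
width: 0.048
gripper_force: 0.0
clock: 29.22
position: [0.4278, 0.1553, 0.3197]
ee_rot: [-0.335, -3.114, 0.009]
force: [-0.3, -0.6, -0.2]
width: 0.004
gripper_force: 0.0
-12 [[173, 199], [149, 147], [149, 147], [206, 128], [252, 110], [226, 113]]
-8 [[77, 77], [151, 148], [156, 150], [95, 94], [163, 141], [119, 73]]
-4 [[49, 50], [152, 149], [151, 149], [98, 59], [104, 152], [140, 177]]
0 [[111, 111], [142, 151], [144, 150], [188, 68], [139, 155], [96, 183]]
4 [[225, 77], [108, 153], [150, 150], [101, 148], [152, 153], [87, 61]]
8 [[110, 116], [237, 124], [118, 150], [48, 28], [153, 154], [71, 59]]
12 [[186, 59], [253, 108], [237, 119], [58, 14], [152, 153], [122, 109]]
tcp [0.429 0.155 0.321] clock 29.275 F [ 0.153 -0.023  0.497] w -0.00044068953001975266 q7 1.125756159413219
tool y az 77.66698332301534 z [-0.008 -0.004 -1.   ]
shift cm [-0.33  0.04 17.92] turn deg [-0.3 -0.4 -0.3]
```

```bash
python3 -m creep '0 -.3 0 5 0 0 0; 0 -.3 0 10 0 0 0; 0 -.3 0 13 0 0 0; 0 -.3 0 15 0 0 0; 0 -.3 0 17 0 0 0' 15; python3 -m creep '0 0 0 .6 0 0 0;0 0 0 .9 0 0 0;0 0 0 .9 0 0 0;0 0 0 .9 0 0 0;0 0 0 .9 0 0 0' ; python3 -m creep '0 0 0 0 0 0 0;0 0 0 -2 0 0 0; 0 0 0 -5 0 0 0; 0 0 0 -11 0 0 0; 0 0 0 -17 0 0 0' ;python3 -m creep '0 0 0 -3 0 0 0;0 0 0 -6 0 0 0'; python3 chk.py t13.png; python3 -c "
import cv2; a=cv2.imread('pics/t13.png')[130:280,120:420]; cv2.imwrite('pics/t13c.png',cv2.resize(a,(800,400),interpolation=cv2.INTER_CUBIC))"
```

```text
clock: 29.9
position: [0.4333, 0.1553, 0.1521]
ee_rot: [-0.335, -3.119, 0.004]
force: [-0.5, 1.0, 4.7]
width: 0.003
gripper_force: 1.8
clock: 30.52
position: [0.433, 0.1548, 0.1444]
ee_rot: [-0.336, -3.119, 0.002]
force: [-3.3, -0.1, 17.1]
width: 0.003
gripper_force: 7.6
clock: 31.15
position: [0.433, 0.1541, 0.315]
ee_rot: [-0.338, -3.118, 0.007]
force: [0.6, 3.0, -0.1]
width: 0.004
gripper_force: 0.0
clock: 31.4
position: [0.4335, 0.1545, 0.3747]
ee_rot: [-0.337, -3.118, 0.003]
force: [0.4, -0.3, -0.4]
width: 0.004
gripper_force: 0.0
-12 [[210, 213], [149, 149], [149, 147], [206, 127], [251, 111], [225, 110]]
-8 [[218, 212], [150, 148], [156, 149], [95, 94], [163, 140], [117, 74]]
-4 [[217, 219], [153, 148], [152, 149], [97, 60], [105, 151], [139, 177]]
0 [[216, 216], [141, 150], [144, 149], [189, 69], [140, 134], [97, 184]]
4 [[214, 215], [108, 154], [150, 151], [102, 148], [152, 84], [88, 60]]
8 [[188, 216], [236, 124], [119, 148], [48, 29], [114, 48], [71, 57]]
12 [[213, 185], [252, 107], [237, 118], [59, 9], [69, 33], [121, 108]]
163 178 217 215 219 218 217 216 155 164 163 164
161 179 220 215 220 218 217 217 153 163 164 163
161 182 216 215 219 218 218 217 156 164 164 162
161 151 174 168 153 168 158 151 149 163 162 161
161 160 160 146 123 158 138 139 161 162 162 162
160 159 160 153  87  99  93 122 161 163 163 163
160 160 160 161 154 163 167 161 146 111 113 111
159 159 159 160 161 147 137 153 143 135 159 129
160 158 158 160 156 125 132 116 136 131 157 132
159 159 158 158 142 107 129 128 108 129 155 135
159 158 158 160 155  91 119 125 119 124 155 137
158 158 158 158 159 123 109 114 114 119 152 140
159 158 157 158 158 157 113 112 114 118 137 131
128 126 131 158 150 160 142 133 114 143 141 148
```

View pics/t13c.png

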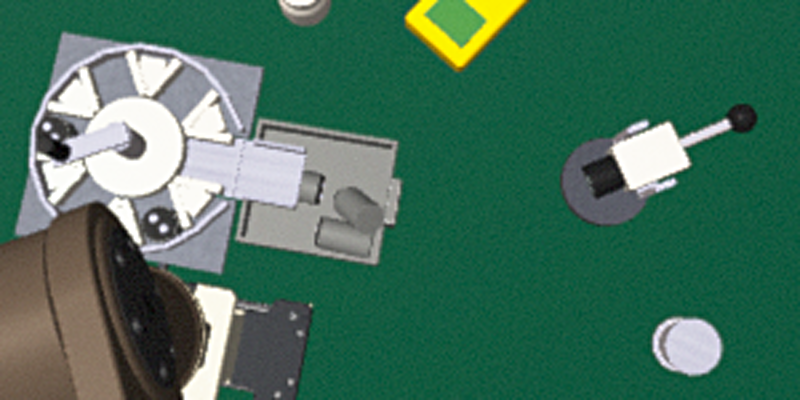

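Three talls lie in the tray at crop (315,188), (357,207) and (343,235). The two shorts are still in the wheel, the gate is shut and the tray is in place. I'll move over the camera stand and measure the ball and foot with code.

```bash
python3 - <<'E'
from h import *
i=vision.camera_info('top'); t=lambda x,y:(i,120+(x+.5)*.375-.5,130+(y+.5)*.375-.5)
c=np.array([atz(*t(*p),.04)[:2] for p in [(262,120),(398,142),(378,264),(237,240)]]); m=c.mean(0); e=(c[1]-c[0])+(c[2]-c[3]); d=m-C0
print('tray',m,np.degrees(np.arctan2(e[1],e[0])),d@SP,d@LV, 'ideal',C0+.19*SP)
im=cv2.imread('pics/t13.png'); hsv=cv2.cvtColor(im,cv2.COLOR_BGR2HSV)
ball=((im.max(2)<60)*255).astype('uint8')[165:185,385:412]; n,l,st,ce=cv2.connectedComponentsWithStats(ball); print('ball',st,ce+[385,165])
foot=((hsv[:,:,1]<60)&(im.max(2)<110)).astype('uint8')[170:230,320:375]; n,l,st,ce=cv2.connectedComponentsWithStats(foot); print('foot',st,ce+[320,170])
go(([.431,.08,.40],78),([.56,-.16,.40],78))
E
```

```text
tray [0.576 0.078] -101.32817019224075 0.1748301987617035 -0.00282948297117825 ideal [0.57  0.063]
ball [[  0   0  27  20 446]
 [  7   4  12  11  94]] [[398.009 174.635]
 [397.957 173.862]]
foot [[   0    0   55   60 2644]
 [  39    9    1    1    1]
 [  41    8    1    1    1]
 [  34   10    3    2    3]
 [  10   12   34   33  646]
 [  52   25    1    1    1]
 [  54   24    1    1    1]
 [  47   27    1    1    1]
 [  49   26    1    1    1]
 [  45   32    1    1    1]] [[347.753 199.594]
 [359.    179.   ]
 [361.    178.   ]
 [355.    180.333]
 [343.666 199.291]
 [372.    195.   ]
 [374.    194.   ]
 [367.    197.   ]
 [369.    196.   ]
 [365.    202.   ]]
tcp [0.435 0.154 0.378] clock 31.45 F [2.728 0.306 3.55 ] w 0.05585872448581233 q7 1.0423271140972385
tool y az 77.58484372685767 z [-0.002  0.    -1.   ]
shift cm [-1.19 -7.35 -2.24] turn deg [ 0.  -0.1 -0.4]
shift cm [-18.94 -28.02  -2.27] turn deg [ 0.  -0.1 -0.4]
```

The tray has been knocked about 15 mm toward the turret. I'll check when, and plan a cross-wise regrip of its tab, which keeps the gripper body clear of the spout.

```bash
python3 - <<'E'
from h import *
i=vision.camera_info('top'); 
# tray outer edge profile along SP from row of samples (z=.04), green->grey transition, for t8,t10,t11,t12,t13 ; and lateral edges
for f in ['t3','t8','t10','t11','t12','t13']:
    im=cv2.imread(f'pics/{f}.png').astype(int); out=[]
    isg=lambda p:(lambda u:(lambda c:c[1]-c[2]>25)(im[int(round(u[1])),int(round(u[0]))]))(proj(i,[*p,.04]))
    for l in (.045,-.045):
        s=[a for a in np.arange(.2,.31,.001) if isg(C0+a*SP+l*LV)]; out.append(s[0] if s else None)
    for a0 in (.19,.24):
      for sg in (1,-1):
        s=[a for a in np.arange(.03,.1,.001) if isg(C0+a0*SP+sg*a*LV)]; out.append(sg*s[0] if s else None)
    print(f,np.round(np.array(out,float),3))
t=lambda x,y:(i,120+(x+.5)*.375-.5,130+(y+.5)*.375-.5)
g=atz(*t(394,202),.062); d=g[:2]-C0; print('tab',g,d@SP,d@LV)
b=C0+.26*SP
go(([*b,.38],-12),([*b,.066],-12))
E
```

```text
t3 [  nan   nan 0.071   nan   nan   nan]
t8 [ 0.27   0.269  0.071 -0.07   0.071 -0.07 ]
t10 [ 0.273  0.269  0.071 -0.07   0.071 -0.07 ]
t11 [ 0.255  0.254  0.068 -0.073  0.068 -0.076]
t12 [ 0.255  0.254  0.068 -0.073  0.068 -0.076]
t13 [ 0.255  0.254  0.068 -0.073  0.068 -0.076]
tab [ 0.559 -0.006  0.062] 0.26024044825982684 -0.003363362297424455
tcp [0.435 0.154 0.378] clock 31.45 F [2.728 0.306 3.55 ] w 0.05585872448581233 q7 1.0423271140972385
tool y az 77.58484372685767 z [-0.002  0.    -1.   ]
shift cm [-15.18 -12.98  -0.26] turn deg [-0.1 -0.1 89.6]
shift cm [-15.24 -12.98  31.14] turn deg [-0.1 -0.1 89.6]
```

The knock came during the second press. I'll regrip the tab across its width.

```bash
python3 -m creep '9 -3 -2.6 0 0 0 10; 9 -6 -5.2 0 0 0 20; 9 -9 -7.8 0 0 0 30; 9 -12 -10.4 0 0 0 40; 9 -15.2 -13 0 0 0 50' 40; python3 -m creep '9 0 0 0 0 0 10; 9 0 0 0 0 0 20; 9 0 0 3 0 0 30; 9 0 0 6 0 0 39.6; 9 0 0 12 0 0 39.6'; python3 -c "
from h import *
go(([.559,-.006,.066],-11.3))"
```

```text
clock: 32.08
position: [0.5547, -0.0056, 0.373]
ee_rot: [-1.631, -2.681, 0.008]
force: [0.5, 0.5, 0.9]
width: 0.498
gripper_force: 0.0
clock: 32.7
position: [0.5548, -0.0049, 0.2533]
ee_rot: [2.441, 1.976, -0.005]
force: [1.1, 1.2, -0.1]
width: 0.973
gripper_force: 0.0
tcp [ 0.555 -0.005  0.253] clock 32.7 F [ 1.053  1.168 -0.138] w 8.932963624834109 q7 0.29841035573835717
tool y az -12.009316603723002 z [-0.002 -0.003 -1.   ]
shift cm [ 0.04  0.45 18.73] turn deg [-0.1  0.2 -0.7]
```

```bash
python3 -m creep '9 0 .4 5 0 0 -.7; 9 0 .4 10 0 0 -.7; 9 0 .4 14 0 0 -.7; 9 0 .4 17 0 0 -.7; 9 0 .4 18.7 0 0 -.7'; python3 -m creep '9 0 0 0 0 0 0; 3 0 0 0 0 0 0;3 0 0 0 0 0 0;3 0 0 0 0 0 0;3 0 0 0 0 0 0' 40;  python3 -c "
from h import *
g=C0+.2755*SP; d=telemetry.observe()['position'][:2]-C0; print(d@SP,d@LV)
go(([*g,.066],-12.1))"
```

```text
clock: 33.33
position: [0.556, -0.0058, 0.0645]
ee_rot: [-2.425, -1.993, 0.011]
force: [-0.2, -0.7, 0.9]
width: 0.98
gripper_force: 0.0
clock: 33.95
position: [0.5565, -0.006, 0.0656]
ee_rot: [-2.427, -1.993, 0.008]
force: [3.0, -0.9, -0.9]
width: 0.593
gripper_force: 1.1
0.26078310251374615 -0.0011826638867160483
tcp [ 0.556 -0.006  0.066] clock 33.95 F [ 3.047 -0.946 -0.933] w 5.446852560405671 q7 0.5117753900864591
tool y az -11.195024869297665 z [-0.005 -0.002 -1.   ]
shift cm [-1.47 -0.14 -0.03] turn deg [-0.3  0.2  0.9]
```

```bash
python3 -m creep '3 0 0 0 0 0 0;3 0 0 0 0 0 0;3 0 0 0 0 0 0;3 0 0 0 0 0 0' 40;  python3 -c "
from h import *
g=C0+.2755*SP; d=telemetry.observe()['position'][:2]-C0; print(d@SP,d@LV)
go(([*g,.066],-12.1))"
```

```text
clock: 34.45
position: [0.5567, -0.0062, 0.0656]
ee_rot: [-2.427, -1.993, 0.008]
force: [3.6, -0.9, 3.4]
width: 0.539
gripper_force: 40.0
0.2609337562026426 -0.0014783166720689078
tcp [ 0.557 -0.006  0.066] clock 34.45 F [ 3.565 -0.924  3.393] w 4.945905281566641 q7 0.5118766810261347
tool y az -11.206741745236025 z [-0.005 -0.003 -1.   ]
shift cm [-1.45 -0.17 -0.04] turn deg [-0.2  0.2  0.9]
```

```bash
python3 -m creep '3 -.4 0 0 0 0 .3;3 -.8 -.1 0 0 0 .6;3 -1.2 -.15 0 0 0 .9;3 -1.55 -.17 0 0 0 .9;3 -1.55 -.17 0 0 0 .9' 40; python3 -m creep '6.5 0 0 0 0 0 0;6.5 0 0 0 0 0 0;8 0 0 0 0 0 0;8 0 0 -4 0 0 0;8 0 0 -9 0 0 0' 15;python3 -m creep '8 0 0 -6 0 0 0;8 0 0 -12 0 0 0; 8 -4 0 -18 0 0 0;8 -8 0 -18 0 0 0; 8 -12 0 -18 0 0 0'; cat > edge.py <<'E'
from h import *
i,im=snap('top',__import__('sys').argv[1]); im=im[:,:,::-1].astype(int); out=[]
isg=lambda p:(lambda u:(lambda c:c[1]-c[2]>25)(im[int(round(u[1])),int(round(u[0]))]))(proj(i,[*p,.04]))
for l in (.045,-.045):
    s=[a for a in np.arange(.2,.31,.001) if isg(C0+a*SP+l*LV)]; out.append(s[0] if s else None)
for a0 in (.19,.24):
  for sg in (1,-1):
    s=[a for a in np.arange(.03,.1,.001) if isg(C0+a0*SP+sg*a*LV)]; out.append(sg*s[0] if s else None)
print('edges',np.round(np.array(out,float),3))
E
python3 edge.py t14.png; python3 -c "
from h import *
go()"
```

```text
clock: 35.08
position: [0.5519, -0.0185, 0.0655]
ee_rot: [-2.437, -1.975, 0.006]
force: [0.8, 6.4, 7.9]
width: 0.538
gripper_force: 40.1
clock: 35.7
position: [0.551, -0.0209, 0.1555]
ee_rot: [-2.441, -1.972, 0.014]
force: [0.6, 0.2, -0.3]
width: 0.872
gripper_force: 0.0
clock: 36.33
position: [0.5275, -0.1393, 0.3368]
ee_rot: [-2.443, -1.974, 0.007]
force: [0.4, -0.5, 0.2]
width: 0.871
gripper_force: 0.0
edges [ 0.265  0.266  0.071 -0.073  0.071 -0.07 ]
tcp [ 0.525 -0.145  0.337] clock 36.375 F [-1.903 -3.638 -0.345] w 7.981354627865078 q7 0.4195255371090922
tool y az -12.494281497715226 z [-0.004 -0.004 -1.   ]
```

The tray edges are back within about 4 mm of place. Now I'll measure the inspection camera from two wrist poses with code.

```bash
python3 -m creep '8 -6 0 -2 0 0 0;8 -12 1 -4 0 0 0; 8 -18 2 -4 0 0 0;8 -24 3 -4 0 0 0; 8 -25.5 3 -4 0 0 0'; cat > cam.py <<'E'
from h import *
import sys,pickle
def meas(fn,bp=(.612,-.335,.212)):
    i,im=snap('wrist',fn); im=im[:,:,::-1]
    hsv=cv2.cvtColor(im,cv2.COLOR_BGR2HSV)
    P={'ball':bp,'pivot':(.58,-.247,.2),'foot':(.58,-.247,.01)}
    print({k:np.round(proj(i,v)) for k,v in P.items()})
    blk=(im.max(2)<70).astype('uint8'); blk[236:]=0
    n,l,st,ce=cv2.connectedComponentsWithStats(blk)
    for s,c in zip(st[1:],ce[1:]):
        if s[4]>80: print('black',s,np.round(c,1))
    wh=((im.min(2)>185)).astype('uint8'); wh[236:]=0
    n,l,st,ce=cv2.connectedComponentsWithStats(wh)
    for s,c in zip(st[1:],ce[1:]):
        if s[4]>150: print('white',s,np.round(c,1))
    ft=((hsv[:,:,1]<70)&(im.max(2)>=70)&(im.max(2)<125)).astype('uint8'); ft[236:]=0
    n,l,st,ce=cv2.connectedComponentsWithStats(ft)
    for s,c in zip(st[1:],ce[1:]):
        if s[4]>300: print('grey',s,np.round(c,1))
    pickle.dump(i,open('pics/'+fn+'.pkl','wb'))
meas(sys.argv[1])
go()
E
python3 cam.py w20.png
```

```text
clock: 37.0
position: [0.5011, -0.3978, 0.376]
ee_rot: [-2.449, -1.965, 0.013]
force: [-0.8, 0.1, -0.4]
width: 0.872
gripper_force: 0.0
{'ball': array([358.,  88.]), 'pivot': array([304.,  -8.]), 'foot': array([284.,  34.])}
black [344  73  33  33 787] [360.4  89.4]
white [268   0  18  24 186] [276.8  10.6]
white [ 284    0   65   31 1071] [311.6  10.4]
white [321  21  37  58 578] [338.8  49.5]
white [ 148   94   48   44 1582] [170.4 114.7]
white [ 355  206   75   30 1295] [398.8 224.9]
grey [ 251    0   98   80 2909] [286.5  37. ]
tcp [ 0.501 -0.397  0.376] clock 37.05 F [-1.24   0.784  0.345] w 7.986630579202282 q7 0.809879645757564
tool y az -12.479628688200961 z [-0.008 -0.004 -1.   ]
```

```bash
python3 -m creep '8 1.5 2 0 0 0 0;8 3 4 0 0 0 0; 8 4.5 8 0 0 0 0;8 4.5 12 0 0 0 0; 8 4.5 12 0 0 0 0'; python3 -m creep '8 0 0 0 0 0 0;8 0 0 0 0 0 0'; python3 cam.py w21.png; python3 - <<'E'
from h import *
import pickle
im=cv2.imread('pics/w21.png')
hsv=cv2.cvtColor(im,cv2.COLOR_BGR2HSV)
# ascii 8px cells: G green, K black, W white, g grey
for v in range(0,236,6):
    print('%3d '%v+''.join('K' if c.max()<70 else 'W' if c.min()>185 else '.' if int(c[1])-int(c[2])>25 else 'y' if int(c[2])-int(c[0])>60 else 'g' if c.max()<125 else 'l' for c in im[v,120:420:4]))
E
```

```text
clock: 37.67
position: [0.6358, -0.37, 0.3731]
ee_rot: [-2.432, -1.982, 0.01]
force: [-0.6, -0.4, 0.2]
width: 0.873
gripper_force: 0.0
clock: 37.92
position: [0.6307, -0.3735, 0.3761]
ee_rot: [-2.441, -1.974, 0.009]
force: [-0.3, -0.1, 0.2]
width: 0.871
gripper_force: 0.0
{'ball': array([224., 146.]), 'pivot': array([168.,  57.]), 'foot': array([202.,  73.])}
black [114   0  30  31 532] [128.   12.6]
black [136   0  24  19 241] [148.    6.1]
black [213 132  29  30 652] [227.1 147. ]
white [ 123    7   79   90 3822] [162.2  51.7]
white [185  23  24  38 252] [195.2  40. ]
white [129  65  19  23 162] [138.3  75.8]
white [185  84  39  53 547] [203.5 110.1]
white [  67  128   55   44 1502] [ 90.5 149.8]
grey [ 163   32   73   76 2188] [209.9  76.7]
tcp [ 0.631 -0.374  0.376] clock 37.975 F [-0.373 -0.364  0.128] w 8.022427501392514 q7 0.6601296544911239
tool y az -12.098463694726265 z [-0.005 -0.002 -1.   ]
  0 KKKgKKKKK....................................................yyg...........
  6 KKKKgKKKKK.................................................................
 12 KKKKKgKKKWWWl.......
[... 2315 characters left out ...]
............................................................
192 ...........................................................................
198 ...........................................................................
204 ...........................................................................
210 ...........................................................................
216 ...........................................................................
222 ...........................................................................
228 ...........WlgK.....................................Kglll..................
234 ......WllllllKK.....................................KKglllllll.............
```

```bash
cat > foot.py <<'E'
from h import *
import pickle
from scipy.optimize import least_squares
A=pickle.load(open('pics/w20.png.pkl','rb'));B=pickle.load(open('pics/w21.png.pkl','rb'))
print('ball',*tri([(A,360.5,89.5),(B,227.1,147)]))
b=tri([(A,360.5,89.5),(B,227.1,147)])[0]
for z in (.008,.012):
  pts=[]
  for f,i in (('w20',A),('w21',B)):
    im=cv2.imread(f'pics/{f}.png'); G=(im[:,:,1].astype(int)-im[:,:,2]>25)
    k=0
    for a in np.radians(np.arange(0,360,4)):
        # search radially from outside to inside around guess
        prev=None
        for r in np.arange(.075,.03,-.0005):
            u=np.round(proj(i,[.58+r*np.cos(a),-.247+r*np.sin(a),z])).astype(int)
            if not(0<=u[0]<512 and 0<=u[1]<236): break
            if not G[u[1],u[0]]:
                c=im[u[1],u[0]]
                if prev is not None and .042<r<.058 and c.max()<130: pts.append([.58+r*np.cos(a),-.247+r*np.sin(a)]);k+=1
                break
            prev=r
    print(f,k)
  P=np.array(pts); s=least_squares(lambda q:np.hypot(P[:,0]-q[0],P[:,1]-q[1])-q[2],[.58,-.247,.05],loss='soft_l1',f_scale=.001); print(z,s.x,np.std(s.fun))
d=b-np.array([*s.x[:2],.2]); print('ball-pivot',d,np.linalg.norm(d),'az',np.degrees(np.arctan2(d[1],d[0])),'tilt',np.degrees(np.arcsin(d[2]/.095)))
E
python3 foot.py
```

```text
ball [ 0.614 -0.337  0.21 ] [array([0., 0.]), array([-0., -0.])]
w20 50
w21 51
0.008 [ 0.581 -0.248  0.05 ] 0.0010857406166942469
w20 49
w21 52
0.012 [ 0.581 -0.248  0.05 ] 0.0012594694032568726
ball-pivot [ 0.034 -0.088  0.01 ] 0.0951928789747836 az -69.12656692066065 tilt 6.0523199439719555
```

Pivot is at (0.581, -0.248, 0.2), and the ball at 95.2 mm from it agrees with the text. I'll go and grip the ball.

```bash
python3 - <<'E'
from h import *
go(([.614,-.337,.30],20.9),([.614,-.337,.213],20.9))
E
```

```text
tcp [ 0.631 -0.374  0.376] clock 37.975 F [-0.373 -0.364  0.128] w 8.022427501392514 q7 0.6601296544911239
tool y az -12.098463694726265 z [-0.005 -0.002 -1.   ]
shift cm [ 3.26 -2.35  7.63] turn deg [ -0.3   0.1 -33. ]
shift cm [ 3.29 -2.31 16.33] turn deg [ -0.3   0.1 -33. ]
```

```bash
python3 -m creep '6 0 0 0 0 0 -10;6 1.5 -1 0 0 0 -20; 6 3.2 -2.3 2 0 0 -30;6 3.2 -2.3 6 0 0 -33; 6 3.2 -2.3 8 0 0 -33'; python3 - <<'E'
from h import *
go(([.614,-.337,.213],20.9))
E
```

```text
clock: 38.6
position: [0.6138, -0.337, 0.2944]
ee_rot: [-1.777, -2.584, 0.006]
force: [-0.3, 0.2, -0.1]
width: 0.655
gripper_force: 0.0
tcp [ 0.614 -0.337  0.294] clock 38.6 F [-0.31   0.181 -0.066] w 6.013095270620391 q7 1.1957747390120268
tool y az 20.965970307269075 z [-0.006 -0.    -1.   ]
shift cm [-0.03  0.06  8.14] turn deg [-0.3 -0.1  0.1]
```

```bash
python3 -m creep '6 0 0 4 0 0 0;6 0 0 7 0 0 0; 6 0 0 8.1 0 0 0;6 0 0 8.1 0 0 0; 0 0 0 8.1 0 0 0' 20; python3 -m creep '0 0 0 0 0 0 0;0 0 0 0 0 0 0;0 0 0 0 0 0 0;0 0 0 0 0 0 0' 20; python3 - <<'E'
from h import *
pv=np.array([.581,-.248,.2]); T=np.array([.571,.0673,.005]); 
def ball(az,t): return pv-.095*np.array([np.cos(t)*np.cos(az),np.cos(t)*np.sin(az),-np.sin(t)])
v=T-pv; a1=np.arctan2(v[1],v[0]); t1=np.arcsin(-v[2]/np.linalg.norm(v)); a0,t0=np.radians(110.9),np.radians(6)
print(np.degrees([a1,t1]),ball(a1,t1))
s=telemetry.observe(); p=s['position']; print(s['width']*9.18)
go(*[(p+ball(a0+(a1-a0)*k/5,t0+(t1-t0)*k/5)-ball(a0,t0),20.9+np.degrees(a1-a0)*k/5) for k in range(1,6)])
print('abs'); go((ball(a1,t1)+[0,0,.003],20.9+np.degrees(a1-a0)))
E
```

```text
clock: 39.22
position: [0.6145, -0.3391, 0.2163]
ee_rot: [-1.781, -2.586, 0.008]
force: [0.3, 0.1, -0.1]
width: 0.589
gripper_force: 0.0
clock: 39.72
position: [0.6141, -0.3388, 0.215]
ee_rot: [-1.78, -2.585, 0.008]
force: [-0.2, -0.1, 2.3]
width: 0.29
gripper_force: 20.0
[91.817 31.722] [ 0.584 -0.329  0.25 ]
2.6644514696394457
tcp [ 0.614 -0.339  0.215] clock 39.725 F [-0.22  -0.124  2.288] w 2.6644514696394457 q7 1.2379937973736064
tool y az 20.90069054626959 z [-0.006 -0.003 -1.   ]
shift cm [ 0.15 -0.63 -0.84] turn deg [-0.4  0.   3.8]
shift cm [ 0.41 -1.22 -1.66] turn deg [-0.3  0.1  7.6]
shift cm [ 0.78 -1.77 -2.47] turn deg [-0.3  0.1 11.5]
shift cm [ 1.25 -2.26 -3.24] turn deg [-0.3  0.1 15.3]
shift cm [ 1.81 -2.67 -3.99] turn deg [-0.3  0.1 19.1]
abs
tcp [ 0.614 -0.339  0.215] clock 39.725 F [-0.22  -0.124  2.288] w 2.6644514696394457 q7 1.2379937973736064
tool y az 20.90069054626959 z [-0.006 -0.003 -1.   ]
shift cm [ 2.02 -2.52 -3.78] turn deg [-0.3  0.1 19.1]
```

```bash
python3 -m creep '0 .15 -.63 -.84 0 0 3.8;0 .41 -1.22 -1.66 0 0 7.6;0 .78 -1.77 -2.47 0 0 11.5;0 1.25 -2.26 -3.24 0 0 15.3;0 1.81 -2.67 -3.99 0 0 19.1' 20; python3 -m creep '0 0 0 0 0 0 0;0 0 0 0 0 0 0;0 0 0 0 0 0 0' 20; python3 - <<'E'
from h import *
go()
E
python3 -m creep '6 0 0 0 0 0 0;6 0 0 0 0 0 0;6 0 0 -4 0 0 0;8 0 0 -9 0 0 0; 8 0 0 -11 0 0 0' 20; python3 - <<'E'
from h import *
go(([.501,-.397,.376],-12.3),([.631,-.374,.376],-12.3))
E
```

```text
clock: 40.35
position: [0.583, -0.331, 0.2547]
ee_rot: [-2.187, -2.252, 0.009]
force: [2.8, -0.5, -3.4]
width: 0.29
gripper_force: 20.0
clock: 40.72
position: [0.5829, -0.3311, 0.2546]
ee_rot: [-2.183, -2.255, 0.009]
force: [-0.6, 0.6, 2.1]
width: 0.29
gripper_force: 20.0
tcp [ 0.583 -0.331  0.255] clock 40.725 F [-0.609  0.603  2.062] w 2.660003801067626 q7 0.9528848523275864
tool y az 1.8484256598350166 z [-0.006 -0.002 -1.   ]
clock: 41.35
position: [0.5838, -0.3318, 0.3678]
ee_rot: [2.186, 2.255, -0.009]
force: [0.2, -0.2, 0.1]
width: 0.781
gripper_force: 0.0
tcp [ 0.584 -0.332  0.368] clock 41.35 F [ 0.225 -0.162  0.104] w 7.174067560562451 q7 0.8904382208809699
tool y az 1.7956553039601553 z [-0.003 -0.005 -1.   ]
shift cm [-6.26 -8.48 -0.76] turn deg [-0.1  0.3 14.1]
shift cm [-4.37  4.58 -0.81] turn deg [-0.1  0.3 14.1]
```

Now I'll re-measure the ball from two poses.

```bash
python3 -m creep '8 -1.5 1.5 -.8 0 0 5;8 -3 3 -.8 0 0 10;8 -4.4 4.6 -.8 0 0 14;8 -4.4 4.6 -.8 0 0 14;8 -4.4 4.6 -.8 0 0 14'; python3 cam.py w22.png | grep -E "ball|black|tcp"; python3 -m creep '8 -1 -4 0 0 0 0;8 -2 -8 0 0 0 0;8 -3 -12 0 0 0 0;8 -3 -13 0 0 0 0;8 -3 -13 0 0 0 0';python3 -m creep '8 0 0 0 0 0 0'; python3 cam.py w23.png | grep -E "ball|black|tcp"; python3 edge.py t23.png; python3 -c "
from h import *
import pickle
for f in ['w22','w23']:
    i=pickle.load(open(f'pics/{f}.png.pkl','rb')); print(proj(i,[.5836,-.3288,.25]))"
```

```text
clock: 41.98
position: [0.6305, -0.3733, 0.3725]
ee_rot: [-2.442, -1.973, 0.01]
force: [-0.7, -0.7, 0.4]
width: 0.87
gripper_force: 0.0
{'ball': array([224., 147.]), 'pivot': array([168.,  56.]), 'foot': array([201.,  73.])}
black [142   0  37  17 445] [157.3   6. ]
black [168 137  35  34 901] [185.2 153.4]
tcp [ 0.631 -0.373  0.373] clock 42.025 F [-0.494 -0.721  1.318] w 7.997435159877714 q7 0.6670723124501395
clock: 42.65
position: [0.4977, -0.3744, 0.374]
ee_rot: [-2.443, -1.973, 0.006]
force: [0.8, 0.5, 0.2]
width: 0.874
gripper_force: 0.0
clock: 42.78
position: [0.499, -0.3744, 0.3732]
ee_rot: [-2.441, -1.975, 0.009]
force: [0.3, 0.2, 0.2]
width: 0.872
gripper_force: 0.0
{'ball': array([365., 115.]), 'pivot': array([312.,  21.]), 'foot': array([289.,  52.])}
black [327 100  36  36 988] [344.5 117.7]
tcp [ 0.499 -0.375  0.373] clock 42.825 F [-0.626 -0.234 -0.075] w 8.016684294999827 q7 0.8014047645963169
edges [ 0.265  0.266  0.071 -0.073  0.071 -0.07 ]
[184.059 153.041]
[343.887 117.255]
```

The ball is within 1 px of its target in both views, the tray has stayed put, and the arm is clear.

```bash
python3 -c "
from cell import job
print(job.sign_off())"
```

```text
the job is handed in; nothing more can be done
None
```

I handed the job in: all three tall capacitors are in the tray under the spout, about 4 mm inside its exact place, after I moved it back from a mid-run knock of about 15 mm; the short ones are still in the wheel, the gate is shut and the camera is aimed at the tray's middle.

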